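# Rack the warmed bottles and nest the water-bath pans

## Task

The warming is over: take the bottles out of the steel pans and stand each upright in an empty cell of the white rack, leaving the bottles already there and the things round about alone. Put the emptied pans away as one nest on the round black mat, the large one wholly on the mat, the medium one inside it and the small one inside that, each sitting flat on the floor of the one below. Fan the handles like spread fingers: all towards the same side, within a quarter turn of one another, with 20 degrees or more between any two.

Things in the scene. Friction and masses are not known exactly. Their poses are not given: they have to be found in the camera images.
- pan_large: large steel pan: rim 130 mm across, foot 118 mm, 45 mm tall, wall and floor 3 mm, about 0.2 kg. Origin at the centre of its underside, z up. Black handle along its own -x: a strap climbs from the rim, then a flat-sided bar 14 mm wide, 12 mm deep runs from 79 to 165 mm from the pan's axis, its centreline 51 rising to 60 mm above the underside. Starts on the bench
- pan_large_handle (a point): point on the centreline of the large pan's grip, 105 mm out from the pan's axis and 54 mm above the pan's underside: a good place to pinch the handle from above
- pan_medium: medium steel pan: rim 106 mm across, foot 94 mm, 45 mm tall, wall and floor 3 mm, about 0.16 kg. Origin at the centre of its underside, z up. Black handle along its own -x: a strap climbs from the rim, then a flat-sided bar 14 mm wide, 12 mm deep runs from 67 to 153 mm from the pan's axis, its centreline 51 rising to 60 mm above the underside. Starts on the bench
- pan_medium_handle (a point): point on the centreline of the medium pan's grip, 93 mm out from the pan's axis and 54 mm above the pan's underside: a good place to pinch the handle from above
- pan_small: small steel pan: rim 84 mm across, foot 72 mm, 45 mm tall, wall and floor 3 mm, about 0.12 kg. Origin at the centre of its underside, z up. Black handle along its own -x: a strap climbs from the rim, then a flat-sided bar 14 mm wide, 12 mm deep runs from 56 to 142 mm from the pan's axis, its centreline 51 rising to 60 mm above the underside. Starts on the bench
- pan_small_handle (a point): point on the centreline of the small pan's grip, 82 mm out from the pan's axis and 54 mm above the pan's underside: a good place to pinch the handle from above
- warm_A: amber bottle, 44 mm across, 92 mm tall, 0.11 kg: straight body to 60 mm, narrower neck, solid blue cap 32 mm across from 71 to 92 mm (take it by the cap). Origin at the centre of its underside, z up; None if absent in this run. At the start, if present, it stands in the large pan.
- warm_B: amber bottle, 44 mm across, 92 mm tall, 0.11 kg: straight body to 60 mm, narrower neck, solid blue cap 32 mm across from 71 to 92 mm (take it by the cap). Origin at the centre of its underside, z up; None if absent in this run. At the start, if present, it stands in the medium pan.
- warm_C: amber bottle, 44 mm across, 92 mm tall, 0.11 kg: straight body to 60 mm, narrower neck, solid blue cap 32 mm across from 71 to 92 mm (take it by the cap). Origin at the centre of its underside, z up; None if absent in this run. At the start, if present, it stands in the small pan.
- warm_D: amber bottle, 44 mm across, 92 mm tall, 0.11 kg: straight body to 60 mm, narrower neck, solid blue cap 32 mm across from 71 to 92 mm (take it by the cap). Origin at the centre of its underside, z up; None if absent in this run. At the start, if present, it stands in the large pan.
- stored_1: amber bottle, 44 mm across, 92 mm tall, 0.11 kg: straight body to 60 mm, narrower neck, solid blue cap 32 mm across from 71 to 92 mm (take it by the cap). Origin at the centre of its underside, z up; None if absent in this run. At the start, if present, it stands in a cell of the rack. To be left where it is.
- stored_2: amber bottle, 44 mm across, 92 mm tall, 0.11 kg: straight body to 60 mm, narrower neck, solid blue cap 32 mm across from 71 to 92 mm (take it by the cap). Origin at the centre of its underside, z up; None if absent in this run. At the start, if present, it stands in a cell of the rack. To be left where it is.
- stored_3: amber bottle, 44 mm across, 92 mm tall, 0.11 kg: straight body to 60 mm, narrower neck, solid blue cap 32 mm across from 71 to 92 mm (take it by the cap). Origin at the centre of its underside, z up; None if absent in this run. At the start, if present, it stands in a cell of the rack. To be left where it is.
- stored_4: amber bottle, 44 mm across, 92 mm tall, 0.11 kg: straight body to 60 mm, narrower neck, solid blue cap 32 mm across from 71 to 92 mm (take it by the cap). Origin at the centre of its underside, z up; None if absent in this run. At the start, if present, it stands in a cell of the rack. To be left where it is.
- stored_5: amber bottle, 44 mm across, 92 mm tall, 0.11 kg: straight body to 60 mm, narrower neck, solid blue cap 32 mm across from 71 to 92 mm (take it by the cap). Origin at the centre of its underside, z up; None if absent in this run. At the start, if present, it stands in a cell of the rack. To be left where it is.
- stored_6: amber bottle, 44 mm across, 92 mm tall, 0.11 kg: straight body to 60 mm, narrower neck, solid blue cap 32 mm across from 71 to 92 mm (take it by the cap). Origin at the centre of its underside, z up; None if absent in this run. At the start, if present, it stands in a cell of the rack. To be left where it is.
- rack: white plastic bottle rack, fixed, 184 (x) by 124 mm (y), outer walls 35 mm tall, dividers 30 mm tall, walls and floor 4 mm thick. Six square cells 56 mm wide, open above, centred at x = -60, 0, 60 and y = -30, 30 mm in its frame. Origin at the centre of its underside, z up; a bottle in a cell stands 4 mm above that
- mat: round black rubber mat fixed to the bench, 170 mm across, 4 mm thick; origin at the centre of its underside, z up
- glove_box: bystander: cardboard glove box, 120 x 240 x 75 mm, white and blue; origin at the centre of its underside
- tip_box: bystander: box of pipette tips with orange lid, 88 x 128 x 63 mm; origin at the centre of its underside
- timer: bystander: white bench timer, 65 x 75 x 22 mm; origin at the centre of its underside
Mind the look-alikes: they are no part of the job. What is shaped like the pan_medium but pink is not meant.

How it is judged (in metres and radians):
At the end, for the whole second after the job is handed in: All bottles upright (0.1 rad) on the floor of rack cells; large pan flat on the mat, axes within 27 mm; medium flat on its floor, small flat on the medium's (axes within 14 mm, tilt under 0.05 rad); any two handles differ in direction by over 0.34 rad and under 90 degrees; all at rest (z of warm_A in the frame of rack between -0.002 and 0.01 m and angle between each of warm_A, warm_B, warm_C, warm_D, stored_1, stored_2, stored_3, stored_4, stored_5, stored_6's own z axis and vertical below 0.1 rad and x of warm_A in the frame of rack between -0.085 and 0.085 m and y of warm_A in the frame of rack between -0.055 and 0.055 m and linear speed of each of warm_A, warm_B, warm_C, warm_D, pan_large, pan_medium, pan_small below 0.02 m/s and z of warm_B in the frame of rack between -0.002 and 0.01 m and x of warm_B in the frame of rack between -0.085 and 0.085 m and y of warm_B in the frame of rack between -0.055 and 0.055 m and z of warm_C in the frame of rack between -0.002 and 0.01 m and x of warm_C in the frame of rack between -0.085 and 0.085 m and y of warm_C in the frame of rack between -0.055 and 0.055 m and z of warm_D in the frame of rack between -0.002 and 0.01 m and x of warm_D in the frame of rack between -0.085 and 0.085 m and y of warm_D in the frame of rack between -0.055 and 0.055 m and z of pan_large in the frame of mat between 0.002 and 0.0075 m and horizontal distance between pan_large and mat below 0.027 m and angle between each of pan_large, pan_medium, pan_small's own z axis and vertical below 0.05 rad and z of pan_medium in the frame of pan_large between 0.001 and 0.0065 m and horizontal distance between pan_medium and pan_large below 0.014 m and z of pan_small in the frame of pan_medium between 0.001 and 0.0065 m and horizontal distance between pan_small and pan_medium below 0.014 m and angle between the x axis of pan_large and the x axis of pan_medium, either way round above 0.34 rad and x of each of pan_medium_handle, pan_small_handle in the frame of pan_large below 0 m and angle between the x axis of each of pan_medium, pan_large and the x axis of pan_small, either way round above 0.34 rad and x of pan_small_handle in the frame of pan_medium below 0 m); the robot touches nothing.
It fails at once if the glove box, a bystander, was pushed more than 3 cm (distance of glove_box from where it was at the start of the episode above 0.03 m).
It fails at once if the tip box, a bystander, was pushed more than 3 cm (distance of tip_box from where it was at the start of the episode above 0.03 m).
It fails at once if the timer, a bystander, was pushed more than 3 cm (distance of timer from where it was at the start of the episode above 0.03 m).
It fails at once if a bottle that was already in the rack was lifted out or moved more than 3 cm (distance of any of stored_1, stored_2, stored_3, stored_4, stored_5, stored_6 from where it was at the start of the episode above 0.03 m).
Of warm_A, warm_B, warm_C, warm_D only 3 to 4 are there at a start; the rules pass over those that are not, and their reading is None.
Of stored_1, stored_2, stored_3, stored_4, stored_5, stored_6 only 1 to 2 are there at a start; the rules pass over those that are not, and their reading is None.
At some moment in a run one of pan_large, pan_medium, pan_small may be knocked a few centimetres aside while the robot is not near it.
Once in a run the grip may slacken for a moment while it holds something.
It also fails if it takes over 210 s, if anything falls off the work surface, if the arm or the gripper's body presses on something with over 40 N, if the wrist force passes 120 N, or if a joint passes its speed limit or range.

## Robot

A 6-joint arm with a two-finger parallel gripper is mounted at the origin on the work surface. World frame = base frame: x ahead of the robot, y to its left, z up, the work surface at z = 0. Lengths are in mm, angles in degrees, forces in N, time in s.
With the tool pointing down it reaches from about 200 to 875 mm from the base axis. Payload 3.4 kg.
Tool frame: the origin (TCP) lies at the very end of the fingers, on their centre line; the grasp point (between the pads) lies 19 mm behind it; y points along the fingers, z is the direction in which the jaws open and shut, and the axes are right-handed (so a half turn about y gives the same grasp; the last joint's range is limited). The gripper opens to 94 mm and grips with 3 to 60 N. Pads are 16 mm wide; open, the fingers measure 119 mm over their backs; the gripper's body (75 mm by 177 mm) begins 78 mm behind the grasp point.
Start: joints at [-83.652, 15.808, 86.224, -0, 77.962, -6.933], TCP at [132.091, -559.658, 205.493] pointing down, gripper open.
Joint ranges: [-165.64, 165.64], [-43.16, 119.46], [12.63, 154.43], [-67.54, 247.53], [6.08, 155.33], [-154.97, 154.97]. Speed limits (degrees/s): [147.25, 147.25, 180, 180, 180, 180].

## Interface

Orientations are given as [roll, pitch, yaw] about the fixed x, y, z axes, in that order (R = Rz(yaw) Ry(pitch) Rx(roll)).
In Python, from plant import status, snapshot, camera_model, ticket gives the robot as it stands.
- The arm moves only by the tool move_arm, never from a script. Its argument "moves" is a list of rows, each an object with "delta_pos": the shift along the world's x, y, z in m, a list of three; "roll": the turn about the world's z in rad. A call has 1 to 20 rows; each row is the pose to reach, as a shift and turn from the pose measured when the call began; what a row does not reach only later rows make up. A row lasts 1/8 s, in which the tool goes at most 62.5 mm and 10.7 degrees, less where a joint would pass 70% of its speed; a pose out of reach is approached as far as the arm can. A call with a gripper value outside its range is refused whole. "fingers" is the finger opening in m, from 0 to 0.094, set as the call begins (left out, the last holds). The fingers move at their own pace and stop on an object; "newtons" is the grip in N (left out, the last holds). Time passes only in rows, so rows that repeat a pose let the fingers close. It gives the time, the measured TCP pose, the force and the opening at its end, in the units of the state.
- status.observe(): the state, without advancing time (a new reading comes with each control period).
- snapshot(name): name is "scene" or "top"; returns (picture, depth): 400x640x3 uint8, red, green, blue; 400x640 float32, mm along the optical axis (not along the pixel's ray), 0 where there is no reading.
- camera_model(name): a dict with "vertical_fov" (degrees; the focal length in pixels is half the picture's height over the tangent of half this angle, whatever the lens; pixels are square), "cx", "cy" (the principal point, pixels), "k1" (the pictures are not rectified: a ray, as slopes to the right and down, at radius r is drawn at 1 + k1 r^2 times it, then the intrinsics apply), "view" (4x4, takes a point from world to camera coordinates). Camera axes: x right, y down, z forward; pixel columns grow to the right and rows downward; lengths in mm; the calibration is good to about 2 mm. A picture is of the moment at which its call begins. camera_model takes no time and is no camera call.
- ticket.close_job(): hands the job in, once; it reports no verdict.
The state is a dict: "time_s": time; "joints": joint angles; "qvel": joint speeds; "effort": joint torques, N m; "tool_pos": TCP position; "tcp_rot": TCP orientation; "force": force on the tool from outside, world axes, zero at the start; "torque": the same for the moment, N m; "finger_gap": finger opening in mm.
Only numpy, scipy, OpenCV 4.12 (cv2) and the standard library are available. Lean on these libraries where they do the work, as an engineer would, in place of code of your own. Each camera call takes 0.05 s, during which the arm holds its last target. There are 200 camera calls.

## Working session

There is one attempt and no reset: what is moved stays moved. The work goes in short steps, Python scripts to look and compute and a tool call to move; the robot and the scene stay as the last step left them, time stands still between calls to the robot, and variables do not carry over. Pictures are saved under pics/ and viewed, on a budget of 14 in all, crops included, one or two more only if the job needs it, and the job is handed in when it is done.

Besides the shell and the picture viewer there is one more tool, called as name(argument=value, ...), one argument or row to a line, values as JSON. move_arm: Moves the arm, as the interface text tells. Its arguments: {"type":"object","properties":{"moves":{"type":"array","items":{"type":"object","properties":{"delta_pos":{"type":"array","items":{"type":"number"}},"roll":{"type":"number"}}}},"fingers":{"type":"number"},"newtons":{"type":"number"}},"required":["moves"]}

```bash
ls; mkdir -p pics
cat > h.py <<'E'
import numpy as np, cv2
from plant import status, snapshot, camera_model, ticket
def cam(n):
    m=camera_model(n); f=200/np.tan(np.radians(m["vertical_fov"])/2); return m,f
def cloud(n,dep):
    "world xyz (mm) per pixel"
    m,f=cam(n); K=np.array([[f,0,m["cx"]],[0,f,m["cy"]],[0,0,1]])
    v,u=np.mgrid[0:400,0:640]
    p=cv2.undistortPoints(np.stack([u,v],-1).reshape(-1,1,2).astype(float),K,np.array([m["k1"],0,0,0,0.])).reshape(400,640,2)
    P=np.dstack([p*dep[...,None],dep,np.ones_like(dep)])
    W=P@np.linalg.inv(np.array(m["view"])).T
    W[dep<=0]=np.nan
    return W[...,:3]
def save(n,img): cv2.imwrite("pics/"+n+".png",cv2.cvtColor(img,cv2.COLOR_RGB2BGR))
E
python3 - <<'E'
from h import *
for n in("top","scene"):
    r,d=snapshot(n); save(n+"0",r); np.savez(n+"0.npz",r=r,d=d)
    m=camera_model(n); print(n,m["vertical_fov"],m["k1"],np.linalg.inv(np.array(m["view"])).round(2).tolist())
s=status.observe(); print(s)
E
```

```text
pics
top 57.135672231020045 -0.06331818858980579 [[-0.03, -0.98, 0.19, 360.86], [-1.0, 0.02, -0.03, -43.5], [0.02, -0.19, -0.98, 1118.94], [0.0, 0.0, 0.0, 1.0]]
scene 56.79629071965694 -0.04958026638728929 [[0.37, 0.57, -0.73, 1430.1], [0.93, -0.22, 0.3, -410.96], [0.01, -0.79, -0.62, 828.92], [0.0, 0.0, 0.0, 1.0]]
{'time_s': 0.1, 'joints': array([-8.36523260e+01,  1.58405878e+01,  8.62848835e+01,  9.18374000e-04,
        7.79638328e+01, -6.93315675e+00]), 'qvel': array([ 0.10431176, -0.03254971, -0.23775725,  0.01799589, -0.02653083,
        0.09887313]), 'effort': array([ 8.57783507e-04, -4.05455375e+01, -2.37779081e+01,  7.02032028e-02,
        2.98654195e-02, -4.19818446e-05]), 'tool_pos': array([ 132.033031  , -559.12374869,  204.7466499 ]), 'tcp_rot': array([-9.00885427e+01,  1.16713322e-02, -1.66719370e+02]), 'force': array([-0.47813471,  0.22175177,  0.23312321]), 'torque': array([-0.04460437,  0.00923641, -0.02755582]), 'finger_gap': 94.1869917447399}
```

View pics/top0.png

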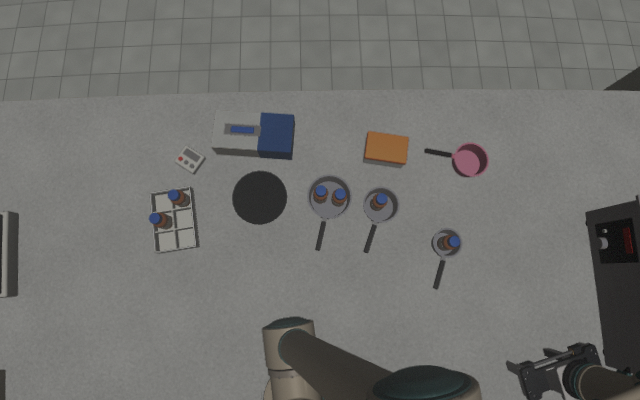

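View pics/scene0.png

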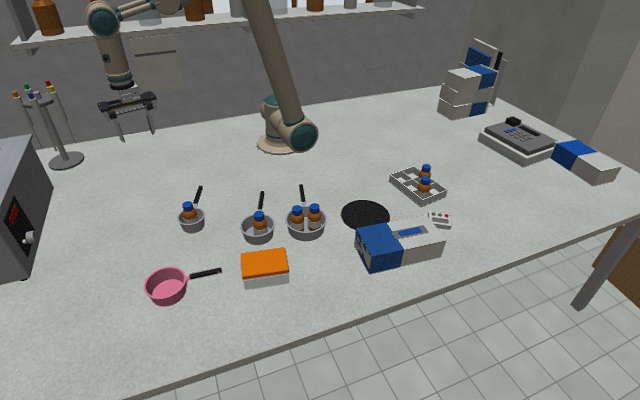

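The top view looks down with +x up and +y left. There are four warm bottles: two in the large pan (329,195), one in the medium (380,205) and one in the small (447,243). The rack is at (175,220) with two stored bottles, and the mat is at (260,197). The handles point towards the robot. Next I'll measure positions.

```bash
cat >> h.py <<'E'
def comps(mask,W,minpix=15):
    n,l,st,c=cv2.connectedComponentsWithStats(mask.astype(np.uint8),connectivity=8)
    for i in range(1,n):
        if st[i,4]>=minpix: yield l==i,c[i]
def caps(r,W):
    "cap tops: blue pixels at cap-top height -> circle centre from top-face pixels"
    h=cv2.cvtColor(r,cv2.COLOR_RGB2HSV); b=(h[...,0]>100)&(h[...,0]<130)&(h[...,1]>120)&(W[...,2]>86)&(W[...,2]<104)
    for m,c in comps(b,W,20):
        p=W[m]; (x,y),rad=cv2.minEnclosingCircle(p[:,:2].astype(np.float32))
        yield p[:,:2].mean(0).round(1),(round(x,1),round(y,1)),round(rad,1),np.median(p[:,2]).round(1),c.round()
def pans(r,W):
    "rim points z 40..50, circle fit; handles dark z 48..68"
    g=r.max(-1).astype(int); h=cv2.cvtColor(r,cv2.COLOR_RGB2HSV)
    ok=(W[...,0]>150)&(W[...,0]<720)&(abs(W[...,1])<500)
    for m,c in comps((g<60)&(W[...,2]>40)&(W[...,2]<75)&ok,W,25):
        p=W[m][:,:2]; mu=p.mean(0); u,s,v=np.linalg.svd(p-mu); a=v[0]; t=(p-mu)@a
        yield mu.round(1),np.degrees(np.arctan2(a[1],a[0])).round(1),(t.max()-t.min()).round(1),np.median(W[m][:,2]).round(1),c.round()
E
python3 - <<'E'
from h import *
for n in("top","scene"):
    z=np.load(n+"0.npz"); r,W=z["r"],cloud(n,z["d"])
    print(n); [print(" cap",*q) for q in caps(r,W)]; [print(" hand",*q) for q in pans(r,W)]
    # rims
    Z=W[...,2]; h=cv2.cvtColor(r,cv2.COLOR_RGB2HSV)
    g=(Z>38)&(Z<49)&(h[...,1]<60)&(W[...,0]>200)&(W[...,0]<620)&(abs(W[...,1])<450)
    for m,c in comps(g,W,20):
        p=W[m]; (x,y),rad=cv2.minEnclosingCircle(p[:,:2].astype(np.float32)); print(" rim",round(x,1),round(y,1),round(rad,1),len(p),c.round())
    k=(r.max(-1)<45)&(Z<12)&(Z>-5)&(W[...,0]>250)&(W[...,0]<720)&(abs(W[...,1])<500)
    for m,c in comps(k,W,400):
        p=W[m]; (x,y),rad=cv2.minEnclosingCircle(p[:,:2].astype(np.float32)); print(" mat",x,y,rad,np.median(p[:,2]),c.round())
    k=(Z>22)&(Z<42)&(h[...,1]<50)&(W[...,1]>200)&(W[...,1]<460)&(W[...,0]>200)&(W[...,0]<480)
    for m,c in comps(k,W,100):
        p=W[m]; print(" rack",cv2.minAreaRect(p[:,:2].astype(np.float32)),np.median(p[:,2]),c.round())
E
```

```text
top
 cap [587.9 -71.9] (587.9, -72.3) 14.4 96.2 [320. 190.]
 cap [ 577.  -127.2] (576.8, -127.6) 14.5 96.2 [340. 193.]
 cap [585.9 349.3] (585.9, 349.9) 13.7 97.3 [173. 194.]
 cap [ 560.6 -245.3] (560.6, -245.7) 13.9 96.6 [381. 198.]
 cap [520. 399.] (520.4, 398.3) 14.0 97.2 [154. 218.]
 cap [ 432.5 -446. ] (432.0, -446.7) 14.5 96.5 [454. 241.]
 hand [ 704.8 -433.8] -99.4 82.3 62.4 [438. 152.]
 hand [715.3  58.1] -94.6 97.7 54.4 [276. 153.]
 hand [462.3 -68.1] 165.4 82.9 61.8 [320. 235.]
 hand [ 449.3 -210.2] 158.3 83.9 62.3 [369. 238.]
 hand [ 341.1 -404.5] 157.7 82.6 62.0 [438. 274.]
 rim 578.4 -99.1 68.8 202 [330. 203.]
 rim 550.3 -254.5 58.4 244 [382. 203.]
 rim 580.2 343.0 19.8 20 [183. 202.]
 rim 518.7 389.2 19.6 24 [167. 222.]
 rim 429.3 -440.1 46.4 99 [440. 244.]
 rim 430.2 -441.0 21.6 22 [443. 244.]
 rack ((453.80780029296875, 361.6136474609375), (51.826141357421875, 129.9918212890625), 0.9503329992294312) 33.25170322332178 [173. 244.]
scene
 cap [524.5 398.3] (521.3, 401.4) 15.6 96.1 [426. 167.]
 cap [591.9 348. ] (589.7, 350.9) 15.4 95.8 [425. 179.]
 cap [ 437.2 -444.1] (4
[... 312 characters left out ...]
d [ 453.3 -209.1] -21.9 85.6 60.3 [261. 200.]
 hand [ 709.6 -436.6] -99.0 83.0 60.3 [204. 273.]
 rim 592.7 348.4 21.6 29 [423. 193.]
 rim 517.0 -76.4 12.5 30 [304. 206.]
 rim 431.3 -436.0 47.8 71 [199. 215.]
 rim 569.6 -138.6 51.4 59 [288. 220.]
 rim 586.2 -43.4 33.9 35 [323. 215.]
 rim 444.5 -435.8 17.3 21 [193. 219.]
 rim 552.1 -252.4 57.8 178 [256. 226.]
 rim 591.0 -73.3 21.6 31 [313. 222.]
 rim 586.7 -128.3 19.6 31 [297. 224.]
 rim 569.8 -247.3 20.5 31 [259. 230.]
 mat 591.2393798828125 114.89920043945312 85.51556396484375 4.4900652852253415 [364. 214.]
 rack ((454.0960998535156, 363.43524169921875), (42.00658416748047, 129.44204711914062), 7.780189037322998) 29.9862032975567 [403. 172.]
```

Run:
```python
from h import *
from scipy.optimize import least_squares
P=[]
for n in("top","scene"):
    z=np.load(n+"0.npz"); r,W=z["r"],cloud(n,z["d"]); Z=W[...,2]; h=cv2.cvtColor(r,cv2.COLOR_RGB2HSV)
    k=(Z>27)&(Z<39)&(h[...,1]<60)&(W[...,1]>250)&(W[...,1]<480)&(W[...,0]>350)&(W[...,0]<680)
    k&=(np.hypot(W[...,0]-588,W[...,1]-350)>32)&(np.hypot(W[...,0]-521,W[...,1]-400)>32)
    p=W[k]; print(n,len(p),cv2.minAreaRect(p[:,:2].astype(np.float32)),np.percentile(p[:,2],[10,50,90])); P.append(p)
    def loc(q,p):
        c,s=np.cos(q[2]),np.sin(q[2]); d=p[:,:2]-q[:2]; return d@np.array([[c,-s],[s,c]])
    def res(q,p):
        l=loc(q,p); X=np.abs(l[:,0]); Y=np.abs(l[:,1])
        dx=np.min([abs(X-90),abs(X-30)],0)+np.maximum(Y-62,0); dy=np.min([abs(Y-60),Y],0)+np.maximum(X-92,0)
        return np.minimum(dx,dy)
    best=min((least_squares(res,[x,y,a],args=(p,),loss="soft_l1",f_scale=3) for x in(510,530,550)for y in(350,365,380) for a in(0,.12,-.12)),key=lambda o:o.cost)
    q=best.x; print("rack",q[:2].round(1),np.degrees(q[2]).round(2),best.cost/len(p)); c,s=np.cos(q[2]),np.sin(q[2])
    for x in(-60,0,60):
        for y in(-30,30): print("  cell",x,y,(q[:2]+np.array([[c,-s],[s,c]])@[x,y]).round(1))
    k=(r.max(-1)<60)&(Z<12)&(Z>-5)&(abs(W[...,0]-591)<120)&(abs(W[...,1]-115)<110)
    m=max(comps(k,W,100),key=lambda t:t[0].sum())[0]; p=W[m][:,:2]; print("mat",cv2.minEnclosingCircle(p.astype(np.float32)),p.mean(0),m.sum())
    for nm,c0 in(("glove",(690,130)),):
        k=(Z>15)&(Z<90)&(W[...,0]>600)&(W[...,0]<860)&(W[...,1]>-60)&(W[...,1]<330); print(cv2.minAreaRect(W[k][:,:2].astype(np.float32)), W[k].min(0))
```

```text
top 468 ((552.4840698242188, 372.669921875), (245.31491088867188, 133.54881286621094), 4.936954498291016) [29.04985441 33.51384192 36.96146221]
rack [524.8 370.3] 7.88 1.783524135908652
  cell -60 -30 [469.4 332.4]
  cell -60 30 [461.2 391.8]
  cell 0 -30 [528.9 340.6]
  cell 0 30 [520.7 400. ]
  cell 60 -30 [588.3 348.8]
  cell 60 30 [580.1 408.3]
mat ((591.8801879882812, 115.14332580566406), 83.6253662109375) [590.27708986 115.12880319] 2214
((725.41748046875, 135.9195556640625), (250.2408905029297, 388.05120849609375), 0.008957226760685444) [600.26870708 -58.12043084  15.10158752]
scene 310 ((526.4837036132812, 372.6927795410156), (188.06854248046875, 130.5056915283203), 7.707393646240234) [27.93329786 32.21452954 36.3321616 ]
rack [527.2 372.1] 7.98 1.720003603861297
  cell -60 -30 [471.9 334.1]
  cell -60 30 [463.6 393.5]
  cell 0 -30 [531.4 342.4]
  cell 0 30 [523.  401.8]
  cell 60 -30 [590.8 350.7]
  cell 60 30 [582.4 410.2]
mat ((591.4374389648438, 115.75349426269531), 86.0245132446289) [586.13814942 116.40866208] 1024
((728.069580078125, 135.55345153808594), (253.84439086914062, 389.86444091796875), 0.30885404348373413) [600.15866528 -59.90838257  15.03990264]
```

Both cameras agree to about 2 mm:

| Item | Position (mm) |
|---|---|
| Rack | (526, 371), turned 7.9° |
| Mat | (591, 115) |
| Bottle C | (432.7, -446.4) |
| Bottle B | (561, -246) |
| Bottle D | (577, -128) |
| Bottle A | (589.5, -72) |

I'll start with bottle C.

move_arm(
  moves=[
    {"delta_pos":[0.05,0.019,-0.01],"roll":0.18},
    {"delta_pos":[0.1,0.038,-0.025],"roll":0.36},
    {"delta_pos":[0.15,0.056,-0.04],"roll":0.54},
    {"delta_pos":[0.2,0.075,-0.055],"roll":0.693},
    {"delta_pos":[0.25,0.094,-0.065],"roll":0.693},
    {"delta_pos":[0.3007,0.1127,-0.075],"roll":0.693},
    {"delta_pos":[0.3007,0.1127,-0.075],"roll":0.693},
    {"delta_pos":[0.3007,0.1127,-0.075],"roll":0.693},
    {"delta_pos":[0.3007,0.1127,-0.1],"roll":0.693},
    {"delta_pos":[0.3007,0.1127,-0.125],"roll":0.693},
    {"delta_pos":[0.3007,0.1127,-0.1387],"roll":0.693},
    {"delta_pos":[0.3007,0.1127,-0.1387],"roll":0.693},
  ],
  fingers=0.052,
  newtons=25,
)

```text
time_s: 1.6
tool_pos: [431.4, -446.6, 65.4]
tcp_rot: [-90.2, 0.0, -127.1]
force: [-0.3, -0.4, 0.2]
finger_gap: 52.0
```

move_arm(
  moves=[
    {"delta_pos":[0,0,0]},
    {"delta_pos":[0,0,0]},
    {"delta_pos":[0,0,0]},
    {"delta_pos":[0,0,0]},
    {"delta_pos":[0,0,0.02]},
    {"delta_pos":[0,0,0.045]},
    {"delta_pos":[0,0,0.07]},
    {"delta_pos":[0,0,0.07]},
  ],
  fingers=0.02,
  newtons=25,
)

```text
invalid input at $.moves[0]: expected keys delta_pos, roll
```

move_arm(
  moves=[
    {"delta_pos":[0,0,0],"roll":0},
    {"delta_pos":[0,0,0],"roll":0},
    {"delta_pos":[0,0,0],"roll":0},
    {"delta_pos":[0,0,0],"roll":0},
    {"delta_pos":[0,0,0.02],"roll":0},
    {"delta_pos":[0,0,0.045],"roll":0},
    {"delta_pos":[0,0,0.07],"roll":0},
    {"delta_pos":[0,0,0.07],"roll":0},
  ],
  fingers=0.02,
  newtons=25,
)

```text
time_s: 2.6
tool_pos: [432.4, -447.5, 137.0]
tcp_rot: [-90.0, -0.0, -127.1]
force: [0.1, -1.3, -1.6]
finger_gap: 31.2
```

move_arm(
  moves=[
    {"delta_pos":[0.001,0.02,0.015],"roll":0},
    {"delta_pos":[0.002,0.06,0.025],"roll":0},
    {"delta_pos":[0.004,0.11,0.025],"roll":0},
    {"delta_pos":[0.006,0.16,0.025],"roll":0},
    {"delta_pos":[0.007,0.21,0.025],"roll":0},
    {"delta_pos":[0.009,0.26,0.025],"roll":0},
    {"delta_pos":[0.011,0.31,0.025],"roll":0},
    {"delta_pos":[0.013,0.36,0.025],"roll":0},
    {"delta_pos":[0.015,0.41,0.025],"roll":0},
    {"delta_pos":[0.016,0.46,0.025],"roll":0},
    {"delta_pos":[0.018,0.51,0.025],"roll":0},
    {"delta_pos":[0.02,0.56,0.025],"roll":0},
    {"delta_pos":[0.022,0.61,0.025],"roll":0},
    {"delta_pos":[0.024,0.66,0.025],"roll":0},
    {"delta_pos":[0.026,0.71,0.025],"roll":0},
    {"delta_pos":[0.027,0.76,0.025],"roll":0},
    {"delta_pos":[0.029,0.8,0.025],"roll":0},
    {"delta_pos":[0.0301,0.825,0.025],"roll":0},
    {"delta_pos":[0.0301,0.84,0.025],"roll":0},
    {"delta_pos":[0.0301,0.84,0.025],"roll":0},
  ],
)

```text
time_s: 5.1
tool_pos: [462.0, 392.4, 161.8]
tcp_rot: [-90.0, -0.1, -127.0]
force: [0.2, 0.0, -0.8]
finger_gap: 31.2
```

move_arm(
  moves=[
    {"delta_pos":[0.0005,0,-0.03],"roll":0},
    {"delta_pos":[0.0005,0,-0.06],"roll":0},
    {"delta_pos":[0.0005,0,-0.08],"roll":0},
    {"delta_pos":[0.0005,0,-0.088],"roll":0},
    {"delta_pos":[0.0005,0,-0.0925],"roll":0},
    {"delta_pos":[0.0005,0,-0.0935],"roll":0},
    {"delta_pos":[0.0005,0,-0.0935],"roll":0},
  ],
)

```text
time_s: 5.98
tool_pos: [463.0, 392.7, 69.0]
tcp_rot: [-89.9, -0.0, -127.0]
force: [0.1, -0.8, -1.4]
finger_gap: 31.2
```

move_arm(
  moves=[
    {"delta_pos":[0,0,-0.002],"roll":0},
    {"delta_pos":[0,0,-0.002],"roll":0},
  ],
)

```text
time_s: 6.22
tool_pos: [463.1, 392.8, 67.3]
tcp_rot: [-89.9, 0.0, -127.0]
force: [-0.9, 0.9, -0.1]
finger_gap: 31.6
```

move_arm(
  moves=[
    {"delta_pos":[0,0,0],"roll":0},
    {"delta_pos":[0,0,0],"roll":0},
    {"delta_pos":[0,0,0],"roll":0},
    {"delta_pos":[0,0,0.04],"roll":0},
    {"delta_pos":[0,0,0.09],"roll":0},
    {"delta_pos":[-0.01,-0.05,0.11],"roll":0},
    {"delta_pos":[-0.04,-0.11,0.13],"roll":0},
    {"delta_pos":[-0.07,-0.17,0.13],"roll":0},
    {"delta_pos":[-0.09,-0.23,0.13],"roll":0},
    {"delta_pos":[-0.1,-0.29,0.13],"roll":0},
    {"delta_pos":[-0.1,-0.35,0.13],"roll":0},
    {"delta_pos":[-0.1,-0.35,0.13],"roll":0},
  ],
  fingers=0.048,
)

```text
time_s: 7.72
tool_pos: [362.8, 39.5, 197.6]
tcp_rot: [-89.8, -0.0, -127.4]
force: [-0.0, 0.9, 1.0]
finger_gap: 48.0
```

```bash
cat > look.py <<'E'
from h import *; import sys
print(status.observe()["tool_pos"].round(1),status.observe()["finger_gap"].round(1))
for n in("top","scene"):
    r,d=snapshot(n); W=cloud(n,d); save(n+sys.argv[1],r); np.savez(n+sys.argv[1]+".npz",r=r,d=d)
    print(n); [print(" cap",*q) for q in caps(r,W)]; [print(" hand",*q) for q in pans(r,W)]
E
python3 look.py 1
```

```text
Traceback (most recent call last):
  File "look.py", line 2, in <module>
    print(status.observe()["tool_pos"].round(1),status.observe()["finger_gap"].round(1))
                                                ^^^^^^^^^^^^^^^^^^^^^^^^^^^^^^^^^^^^
AttributeError: 'float' object has no attribute 'round'
```

```bash
sed -i '2s/.*/o=status.observe(); print(o["tool_pos"].round(1),o["finger_gap"])/' look.py; python3 look.py 1
```

```text
[362.8  39.5 197.6] 48.02026760106716
top
 cap [587.8 -71.8] (588.1, -71.9) 14.4 96.6 [320. 190.]
 cap [ 576.8 -126.9] (576.8, -126.7) 14.1 96.2 [340. 193.]
 cap [585.7 348.9] (585.8, 349.6) 13.8 97.0 [173. 194.]
 cap [ 560.8 -245. ] (561.0, -246.0) 14.4 96.4 [381. 198.]
 cap [520.1 399. ] (520.5, 399.0) 14.1 97.1 [154. 218.]
 cap [464.  391.9] (464.2, 392.0) 13.9 96.5 [156. 237.]
 hand [ 704.6 -433.7] -99.4 81.8 63.0 [438. 152.]
 hand [715.5  58.8] -94.6 97.7 52.5 [276. 153.]
 hand [462.2 -68. ] 165.7 82.8 62.4 [320. 235.]
 hand [ 448.8 -210. ] 158.6 81.8 62.9 [369. 239.]
 hand [ 341.2 -404.5] 157.7 82.8 61.7 [438. 274.]
scene
 cap [469.6 390.4] (468.4, 392.4) 14.6 95.6 [416. 160.]
 cap [525.1 397.2] (523.6, 400.6) 15.8 95.6 [426. 167.]
 cap [591.  347.8] (588.8, 350.0) 15.7 96.0 [425. 179.]
 cap [593.1 -72.7] (591.0, -71.0) 15.4 94.9 [314. 207.]
 cap [ 581.8 -126.6] (579.3, -126.5) 16.2 94.7 [297. 209.]
 cap [ 565.6 -245.4] (563.3, -245.0) 16.0 94.9 [258. 215.]
 hand [468.1 -68.1] -14.9 78.5 61.3 [302. 193.]
 hand [ 347.2 -405.1] -22.4 79.9 60.9 [198. 194.]
 hand [ 455.1 -209.9] -22.8 83.2 60.4 [261. 200.]
 hand [ 709.4 -437.1] -98.5 82.2 60.0 [204. 273.]
```

move_arm(
  moves=[
    {"delta_pos":[0.03,-0.045,0],"roll":0},
    {"delta_pos":[0.062,-0.09,-0.02],"roll":0},
    {"delta_pos":[0.1,-0.145,-0.04],"roll":0},
    {"delta_pos":[0.135,-0.195,-0.05],"roll":0},
    {"delta_pos":[0.17,-0.245,-0.06],"roll":0},
    {"delta_pos":[0.1987,-0.2853,-0.068],"roll":0},
    {"delta_pos":[0.1987,-0.2853,-0.068],"roll":0},
    {"delta_pos":[0.1987,-0.2853,-0.09],"roll":0},
    {"delta_pos":[0.1987,-0.2853,-0.115],"roll":0},
    {"delta_pos":[0.1987,-0.2853,-0.132],"roll":0},
    {"delta_pos":[0.1987,-0.2853,-0.132],"roll":0},
  ],
)

```text
time_s: 9.2
tool_pos: [561.5, -241.0, 64.3]
tcp_rot: [-90.1, 0.1, -127.1]
force: [0.1, 0.7, -0.5]
finger_gap: 48.2
```

move_arm(
  moves=[
    {"delta_pos":[0,0,0],"roll":0},
    {"delta_pos":[0,0,0],"roll":0},
    {"delta_pos":[0,0,0],"roll":0},
    {"delta_pos":[0,0,0],"roll":0},
    {"delta_pos":[0,0,0.02],"roll":0},
    {"delta_pos":[0,0,0.05],"roll":0},
    {"delta_pos":[0,0,0.08],"roll":0},
    {"delta_pos":[0,0,0.11],"roll":0},
    {"delta_pos":[0,0,0.11],"roll":0},
  ],
  fingers=0.02,
)

```text
time_s: 10.32
tool_pos: [562.7, -241.9, 176.4]
tcp_rot: [-89.8, 0.1, -127.1]
force: [-0.3, -0.2, -1.5]
finger_gap: 31.5
```

move_arm(
  moves=[
    {"delta_pos":[0.001,0.02,0.015],"roll":0},
    {"delta_pos":[0.002,0.06,0.018],"roll":0},
    {"delta_pos":[0.003,0.11,0.018],"roll":0},
    {"delta_pos":[0.005,0.16,0.018],"roll":0},
    {"delta_pos":[0.006,0.21,0.018],"roll":0},
    {"delta_pos":[0.008,0.26,0.018],"roll":0},
    {"delta_pos":[0.01,0.31,0.018],"roll":0},
    {"delta_pos":[0.011,0.36,0.018],"roll":0},
    {"delta_pos":[0.013,0.41,0.018],"roll":0},
    {"delta_pos":[0.014,0.46,0.018],"roll":0},
    {"delta_pos":[0.016,0.51,0.018],"roll":0},
    {"delta_pos":[0.017,0.56,0.018],"roll":0},
    {"delta_pos":[0.019,0.605,0.018],"roll":0},
    {"delta_pos":[0.02,0.64,0.018],"roll":0},
    {"delta_pos":[0.0203,0.654,0.018],"roll":0},
    {"delta_pos":[0.0203,0.654,0.018],"roll":0},
    {"delta_pos":[0.0203,0.654,0.018],"roll":0},
  ],
)

```text
time_s: 12.45
tool_pos: [582.7, 410.7, 194.3]
tcp_rot: [-89.8, 0.0, -127.2]
force: [1.1, -0.6, -2.1]
finger_gap: 31.5
```

Run:
```python
from h import *
o=status.observe(); print(o["tool_pos"],o["finger_gap"])
r,d=snapshot("scene"); W=cloud("scene",d); h=cv2.cvtColor(r,cv2.COLOR_RGB2HSV)
k=(W[...,2]>100)&(W[...,2]<240)&(abs(W[...,0]-583)<60)&(abs(W[...,1]-410)<60)
am=k&(h[...,0]<20)&(h[...,1]>120); b=k&(h[...,0]>100)&(h[...,0]<130)&(h[...,1]>120)
for m in(am,b):
    p=W[m]; print(len(p),p.mean(0),p.min(0),p.max(0))
save("crop2",cv2.resize(r[80:240,320:560],None,fx=3,fy=3))
```

```text
[582.70303786 410.7367461  194.29328266] 31.504539732568123
99 [592.32907416 395.50975582 176.23936472] [570.69151799 384.18453058 135.34853468] [604.04658629 419.01370836 205.45955534]
25 [578.93725193 394.90075539 210.51611831] [526.59401417 388.55044791 100.72502991] [592.43875363 408.28857016 227.65519978]
```

View pics/crop2.png

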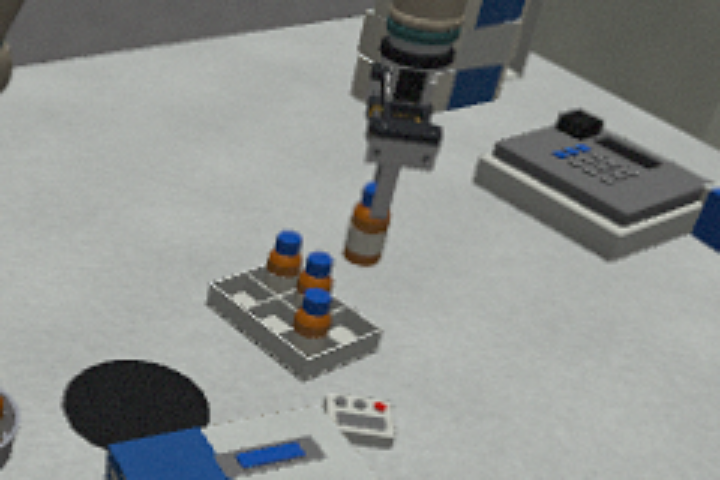

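The bottle hangs upright in the gripper, seen at (367,235) in the crop, and sits off-centre towards -y. I'll fit its axis before lowering it.

Run:
```python
from h import *
from scipy.optimize import least_squares
r,d=snapshot("scene"); W=cloud("scene",d)
k=(W[...,2]>133)&(W[...,2]<188)&(abs(W[...,0]-583)<60)&(abs(W[...,1]-410)<50)
p=W[k]; print(len(p))
o=least_squares(lambda q:np.hypot(p[:,0]-q[0],p[:,1]-q[1])-22,[580,405],loss="soft_l1",f_scale=2); print(o.x,o.cost,abs(o.fun).mean(),p.min(0),p.max(0))
# same fit on bottles standing in pans, body z 50..58, and rack stored as reference
for x,y in((589,-72),(577,-127),(464,392)):
    k=(W[...,2]>48)&(W[...,2]<62)&(np.hypot(W[...,0]-x,W[...,1]-y)<28); q=W[k]
    print(len(q),least_squares(lambda c:np.hypot(q[:,0]-c[0],q[:,1]-c[1])-22,[x,y],loss="soft_l1").x)
```

```text
163
[580.61685841 408.46940612] 265.93490243259646 1.747553850911371 [569.47865157 383.68704232 133.52115508] [607.25236141 420.85105305 187.82269898]
43 [587.5795834  -70.93483178]
51 [ 577.04962107 -126.08478623]
41 [463.94508444 396.23896971]
```

move_arm(
  moves=[
    {"delta_pos":[0.0005,0.0005,-0.04],"roll":0},
    {"delta_pos":[0.0005,0.0005,-0.08],"roll":0},
    {"delta_pos":[0.0005,0.0005,-0.105],"roll":0},
    {"delta_pos":[0.0005,0.0005,-0.12],"roll":0},
    {"delta_pos":[0.0005,0.0005,-0.126],"roll":0},
    {"delta_pos":[0.0005,0.0005,-0.127],"roll":0},
    {"delta_pos":[0.0005,0.0005,-0.127],"roll":0},
  ],
)

```text
time_s: 13.42
tool_pos: [584.3, 411.5, 68.9]
tcp_rot: [-89.7, 0.2, -127.2]
force: [-0.0, -0.2, 0.0]
finger_gap: 31.3
```

move_arm(
  moves=[
    {"delta_pos":[0,0,0],"roll":0},
    {"delta_pos":[0,0,0],"roll":0},
    {"delta_pos":[0,0,0],"roll":0},
    {"delta_pos":[0,0,0.04],"roll":0},
    {"delta_pos":[0,0,0.09],"roll":0},
    {"delta_pos":[-0.01,-0.05,0.11],"roll":0},
    {"delta_pos":[-0.03,-0.11,0.12],"roll":0},
    {"delta_pos":[-0.05,-0.17,0.12],"roll":0},
    {"delta_pos":[-0.07,-0.23,0.12],"roll":0},
    {"delta_pos":[-0.09,-0.29,0.12],"roll":0},
    {"delta_pos":[-0.11,-0.35,0.12],"roll":0},
    {"delta_pos":[-0.11,-0.35,0.12],"roll":0},
  ],
  fingers=0.046,
)

```text
time_s: 14.92
tool_pos: [472.9, 58.5, 189.3]
tcp_rot: [-89.7, 0.1, -127.5]
force: [-0.2, 0.3, 0.0]
finger_gap: 46.3
```

```bash
python3 look.py 3
```

```text
[472.9  58.5 189.3] 46.27156393925291
top
 cap [587.6 -71.9] (588.0, -72.1) 14.1 96.2 [320. 190.]
 cap [ 577.  -127.4] (577.2, -127.6) 14.3 96.2 [340. 193.]
 cap [585.9 349.3] (586.2, 349.9) 13.7 96.8 [173. 194.]
 cap [582.6 404.7] (582.3, 404.9) 13.9 97.1 [153. 196.]
 cap [520.  399.2] (520.1, 399.3) 13.9 96.8 [154. 218.]
 cap [464.1 391.9] (464.2, 391.8) 13.7 96.7 [156. 237.]
 hand [ 704.7 -433.8] -99.3 81.9 62.9 [438. 152.]
 hand [715.2  57.2] -94.8 96.0 54.0 [276. 153.]
 hand [462.2 -68.2] 165.9 83.0 62.5 [320. 235.]
 hand [ 449.2 -210.1] 158.1 82.6 62.1 [369. 239.]
 hand [ 341.  -404.3] 157.7 82.6 61.7 [438. 274.]
scene
 cap [469.2 390.8] (468.5, 391.9) 15.1 95.6 [416. 160.]
 cap [524.8 398.2] (520.9, 398.7) 17.6 95.2 [426. 167.]
 cap [588.  403.7] (586.9, 405.6) 15.9 95.6 [438. 176.]
 cap [591.4 347.3] (589.3, 350.1) 17.3 95.8 [425. 179.]
 cap [593.  -72.3] (588.6, -72.1) 17.7 94.5 [314. 207.]
 cap [ 582.3 -126.7] (579.0, -126.1) 17.7 94.9 [297. 209.]
 hand [468.6 -68.1] -14.9 81.7 61.2 [302. 193.]
 hand [ 347.7 -405.1] -21.9 84.2 61.1 [198. 195.]
 hand [ 453.7 -209.5] -22.6 85.9 61.0 [261. 200.]
 hand [ 709.7 -436.8] -98.2 81.5 60.0 [204. 273.]
```

move_arm(
  moves=[
    {"delta_pos":[0.03,-0.033,0],"roll":0},
    {"delta_pos":[0.06,-0.067,-0.02],"roll":0},
    {"delta_pos":[0.09,-0.1,-0.04],"roll":0},
    {"delta_pos":[0.116,-0.1305,-0.06],"roll":0},
    {"delta_pos":[0.116,-0.1305,-0.06],"roll":0},
    {"delta_pos":[0.116,-0.1305,-0.06],"roll":0},
    {"delta_pos":[0.116,-0.1305,-0.085],"roll":0},
    {"delta_pos":[0.116,-0.1305,-0.11],"roll":0},
    {"delta_pos":[0.116,-0.1305,-0.124],"roll":0},
    {"delta_pos":[0.116,-0.1305,-0.124],"roll":0},
    {"delta_pos":[0.116,-0.1305,-0.124],"roll":0},
  ],
)

```text
time_s: 16.4
tool_pos: [591.3, -69.1, 66.4]
tcp_rot: [-89.6, 0.3, -127.3]
force: [-0.7, 0.3, 0.5]
finger_gap: 46.0
```

move_arm(
  moves=[
    {"delta_pos":[-0.002,-0.003,0],"roll":0},
    {"delta_pos":[-0.002,-0.003,0],"roll":0},
    {"delta_pos":[-0.002,-0.003,0],"roll":0},
  ],
)

```text
time_s: 16.77
tool_pos: [589.5, -72.3, 66.8]
tcp_rot: [-89.6, 0.3, -127.3]
force: [0.3, 0.1, -0.1]
finger_gap: 45.8
```

move_arm(
  moves=[
    {"delta_pos":[0,0,0],"roll":0},
    {"delta_pos":[0,0,0],"roll":0},
    {"delta_pos":[0,0,0],"roll":0},
    {"delta_pos":[0,0,0],"roll":0},
    {"delta_pos":[0,0,0.02],"roll":0},
    {"delta_pos":[0,0,0.05],"roll":0},
    {"delta_pos":[0,0,0.08],"roll":0},
    {"delta_pos":[0,0,0.11],"roll":0},
    {"delta_pos":[0,0,0.11],"roll":0},
  ],
  fingers=0.02,
)

```text
time_s: 17.9
tool_pos: [591.1, -72.6, 179.0]
tcp_rot: [-89.3, 0.4, -127.3]
force: [-0.3, -0.0, -0.5]
finger_gap: 31.3
```

move_arm(
  moves=[
    {"delta_pos":[-0.004,0.025,0.005],"roll":0},
    {"delta_pos":[-0.011,0.075,0.01],"roll":0},
    {"delta_pos":[-0.018,0.125,0.01],"roll":0},
    {"delta_pos":[-0.026,0.175,0.01],"roll":0},
    {"delta_pos":[-0.033,0.225,0.01],"roll":0},
    {"delta_pos":[-0.041,0.275,0.01],"roll":0},
    {"delta_pos":[-0.048,0.325,0.01],"roll":0},
    {"delta_pos":[-0.055,0.37,0.01],"roll":0},
    {"delta_pos":[-0.06,0.4,0.01],"roll":0},
    {"delta_pos":[-0.061,0.4145,0.01],"roll":0},
    {"delta_pos":[-0.061,0.4145,0.01],"roll":0},
    {"delta_pos":[-0.061,0.4145,0.01],"roll":0},
  ],
)

```text
time_s: 19.4
tool_pos: [530.2, 340.5, 188.5]
tcp_rot: [-89.3, 0.4, -127.4]
force: [1.2, -0.1, -0.0]
finger_gap: 31.7
```

```bash
cat > held.py <<'E'
from h import *
from scipy.optimize import least_squares
o=status.observe(); t=o["tool_pos"]; print(t.round(1),o["finger_gap"],o["force"].round(1))
r,d=snapshot("scene"); W=cloud("scene",d)
k=(W[...,2]>t[2]-60)&(W[...,2]<t[2]-6)&(abs(W[...,0]-t[0])<45)&(abs(W[...,1]-t[1])<45)
p=W[k]; o=least_squares(lambda q:np.hypot(p[:,0]-q[0],p[:,1]-q[1])-22,t[:2],loss="soft_l1",f_scale=2); print(len(p),o.x.round(1),abs(o.fun).mean(),p.min(0).round(),p.max(0).round())
E
python3 held.py
```

```text
[530.2 340.5 188.5] 31.683114210197086 [ 1.2 -0.1 -0. ]
173 [529.7 342.6] 1.491397163995106 [516. 319. 129.] [554. 357. 182.]
```

move_arm(
  moves=[
    {"delta_pos":[0,0,-0.04],"roll":0},
    {"delta_pos":[0,0,-0.08],"roll":0},
    {"delta_pos":[0,0,-0.1],"roll":0},
    {"delta_pos":[0,0,-0.114],"roll":0},
    {"delta_pos":[0,0,-0.119],"roll":0},
    {"delta_pos":[0,0,-0.12],"roll":0},
    {"delta_pos":[0,0,-0.12],"roll":0},
  ],
)

```text
time_s: 20.32
tool_pos: [531.0, 340.7, 69.6]
tcp_rot: [-89.2, 0.5, -127.4]
force: [0.4, -0.0, -1.1]
finger_gap: 31.7
```

move_arm(
  moves=[
    {"delta_pos":[0,0,0],"roll":0},
    {"delta_pos":[0,0,0],"roll":0},
    {"delta_pos":[0,0,0],"roll":0},
    {"delta_pos":[0,0,0.04],"roll":0},
    {"delta_pos":[0,0,0.09],"roll":0},
    {"delta_pos":[-0.01,-0.05,0.11],"roll":0},
    {"delta_pos":[-0.03,-0.11,0.12],"roll":0},
    {"delta_pos":[-0.05,-0.17,0.12],"roll":0},
    {"delta_pos":[-0.07,-0.23,0.12],"roll":0},
    {"delta_pos":[-0.09,-0.29,0.12],"roll":0},
    {"delta_pos":[-0.1,-0.33,0.12],"roll":0},
    {"delta_pos":[-0.1,-0.33,0.12],"roll":0},
  ],
  fingers=0.046,
)

```text
time_s: 21.82
tool_pos: [430.2, 8.4, 190.0]
tcp_rot: [-89.2, 0.5, -127.7]
force: [-0.9, 0.5, -0.6]
finger_gap: 46.3
```

```bash
python3 look.py 4
```

```text
[430.2   8.4 190. ] 46.30136635777538
top
 cap [ 576.5 -127.2] (576.6, -127.6) 14.4 96.2 [340. 194.]
 cap [585.7 349. ] (586.0, 350.0) 14.5 97.3 [173. 194.]
 cap [582.8 404.9] (583.6, 405.4) 14.0 97.0 [153. 196.]
 cap [529.7 339.7] (530.1, 338.6) 13.8 96.6 [175. 214.]
 cap [520.1 398.9] (519.8, 398.3) 14.0 97.0 [154. 218.]
 cap [464.1 391.8] (463.7, 391.7) 14.2 96.3 [156. 237.]
 hand [ 704.7 -434.2] -99.1 81.8 62.5 [438. 152.]
 hand [715.3  59. ] -95.0 97.6 54.0 [276. 153.]
 hand [469.1 -72.4] 167.9 84.4 61.6 [321. 233.]
 hand [ 448.6 -209.9] 158.4 82.3 62.9 [369. 239.]
 hand [ 341.  -404.4] 157.5 83.1 61.8 [438. 274.]
scene
 cap [470.  390.7] (466.3, 393.0) 16.8 95.6 [416. 160.]
 cap [524.5 397.3] (523.0, 400.9) 16.1 96.5 [426. 167.]
 cap [534.6 338.5] (531.1, 341.3) 17.2 95.7 [414. 171.]
 cap [588.3 403.3] (587.4, 406.4) 15.6 96.1 [438. 176.]
 cap [591.6 347.7] (589.7, 349.1) 15.5 96.4 [425. 179.]
 cap [ 581.6 -126.3] (579.0, -126.7) 16.5 94.5 [297. 209.]
 hand [469.3 -68.4] -14.5 83.0 61.1 [302. 193.]
 hand [ 348.4 -405.3] -21.8 82.8 60.8 [198. 195.]
 hand [ 455.  -209.9] -22.5 80.2 60.4 [261. 200.]
 hand [ 709.8 -436.9] -98.2 81.6 60.7 [204. 273.]
```

move_arm(
  moves=[
    {"delta_pos":[0.035,-0.034,0],"roll":0},
    {"delta_pos":[0.07,-0.067,-0.02],"roll":0},
    {"delta_pos":[0.105,-0.1,-0.04],"roll":0},
    {"delta_pos":[0.135,-0.125,-0.055],"roll":0},
    {"delta_pos":[0.1473,-0.1356,-0.06],"roll":0},
    {"delta_pos":[0.1473,-0.1356,-0.06],"roll":0},
    {"delta_pos":[0.1473,-0.1356,-0.085],"roll":0},
    {"delta_pos":[0.1473,-0.1356,-0.11],"roll":0},
    {"delta_pos":[0.1473,-0.1356,-0.124],"roll":0},
    {"delta_pos":[0.1473,-0.1356,-0.124],"roll":0},
    {"delta_pos":[0.1473,-0.1356,-0.124],"roll":0},
  ],
)

```text
time_s: 23.3
tool_pos: [579.1, -124.7, 67.1]
tcp_rot: [-89.1, 0.6, -127.5]
force: [-0.5, 0.3, 0.7]
finger_gap: 46.1
```

move_arm(
  moves=[
    {"delta_pos":[-0.0015,-0.0025,0],"roll":0},
    {"delta_pos":[-0.0015,-0.0025,0],"roll":0},
  ],
)

```text
time_s: 23.55
tool_pos: [578.0, -127.5, 67.9]
tcp_rot: [-89.0, 0.6, -127.5]
force: [-0.4, 0.2, -1.4]
finger_gap: 46.1
```

move_arm(
  moves=[
    {"delta_pos":[0,0,0],"roll":0},
    {"delta_pos":[0,0,0],"roll":0},
    {"delta_pos":[0,0,0],"roll":0},
    {"delta_pos":[0,0,0],"roll":0},
    {"delta_pos":[0,0,0.02],"roll":0},
    {"delta_pos":[0,0,0.05],"roll":0},
    {"delta_pos":[0,0,0.08],"roll":0},
    {"delta_pos":[0,0,0.11],"roll":0},
    {"delta_pos":[0,0,0.11],"roll":0},
  ],
  fingers=0.02,
)

```text
time_s: 24.68
tool_pos: [579.5, -128.0, 179.9]
tcp_rot: [-88.8, 0.7, -127.5]
force: [0.4, 0.2, -1.5]
finger_gap: 31.8
```

move_arm(
  moves=[
    {"delta_pos":[-0.006,0.025,0.005],"roll":0},
    {"delta_pos":[-0.018,0.075,0.01],"roll":0},
    {"delta_pos":[-0.03,0.125,0.01],"roll":0},
    {"delta_pos":[-0.042,0.175,0.01],"roll":0},
    {"delta_pos":[-0.053,0.225,0.01],"roll":0},
    {"delta_pos":[-0.065,0.275,0.01],"roll":0},
    {"delta_pos":[-0.077,0.325,0.01],"roll":0},
    {"delta_pos":[-0.089,0.375,0.01],"roll":0},
    {"delta_pos":[-0.1,0.42,0.01],"roll":0},
    {"delta_pos":[-0.107,0.45,0.01],"roll":0},
    {"delta_pos":[-0.109,0.461,0.01],"roll":0},
    {"delta_pos":[-0.109,0.461,0.01],"roll":0},
    {"delta_pos":[-0.109,0.461,0.01],"roll":0},
  ],
)

```text
time_s: 26.3
tool_pos: [470.7, 331.6, 189.4]
tcp_rot: [-88.8, 0.6, -127.5]
force: [0.1, -0.1, -0.3]
finger_gap: 31.2
```

```bash
python3 held.py
```

```text
[470.7 331.6 189.4] 31.23415622583453 [ 0.1 -0.1 -0.3]
162 [470.7 333.8] 1.4797360325543394 [457. 308. 130.] [497. 350. 183.]
```

move_arm(
  moves=[
    {"delta_pos":[0,0,-0.04],"roll":0},
    {"delta_pos":[0,0,-0.08],"roll":0},
    {"delta_pos":[0,0,-0.1],"roll":0},
    {"delta_pos":[0,0,-0.114],"roll":0},
    {"delta_pos":[0,0,-0.119],"roll":0},
    {"delta_pos":[0,0,-0.1205],"roll":0},
    {"delta_pos":[0,0,-0.1205],"roll":0},
  ],
)

```text
time_s: 27.22
tool_pos: [471.4, 331.9, 69.9]
tcp_rot: [-88.7, 0.7, -127.6]
force: [-0.3, 0.1, -1.6]
finger_gap: 31.4
```

move_arm(
  moves=[
    {"delta_pos":[0,0,0],"roll":0},
    {"delta_pos":[0,0,0],"roll":0},
    {"delta_pos":[0,0,0],"roll":0},
    {"delta_pos":[0,0,0.04],"roll":0},
    {"delta_pos":[0,0,0.09],"roll":0},
    {"delta_pos":[-0.01,-0.05,0.11],"roll":0},
    {"delta_pos":[-0.02,-0.11,0.12],"roll":0},
    {"delta_pos":[-0.04,-0.17,0.12],"roll":0},
    {"delta_pos":[-0.06,-0.23,0.12],"roll":0},
    {"delta_pos":[-0.06,-0.29,0.12],"roll":0},
    {"delta_pos":[-0.06,-0.29,0.12],"roll":0},
    {"delta_pos":[-0.06,-0.29,0.12],"roll":0},
  ],
  fingers=0.046,
)

```text
time_s: 28.72
tool_pos: [411.5, 42.0, 190.1]
tcp_rot: [-88.7, 0.8, -127.6]
force: [-0.4, -1.5, 0.1]
finger_gap: 45.9
```

```bash
cat > rims.py <<'E'
from h import *; import sys
from scipy.optimize import least_squares
"fit rim circles (outer radius R, z~45) + handle line through axis; args: picture tag"
S={"L":(65,122),"M":(53,110),"S":(42,99)}
def fit(tag,guess):
    for k,(x,y) in guess.items():
        R,L=S[k]
        for n in("top","scene"):
            z=np.load(n+tag+".npz"); W=cloud(n,z["d"]); r=z["r"]; h=cv2.cvtColor(r,cv2.COLOR_RGB2HSV)
            D=np.hypot(W[...,0]-x,W[...,1]-y); m=(W[...,2]>40)&(W[...,2]<49)&(D>R-14)&(D<R+14)&(h[...,1]<70)&(r.max(-1)>50)
            p=W[m]; 
            if len(p)<20: print(k,n,"few"); continue
            o=least_squares(lambda q:np.hypot(p[:,0]-q[0],p[:,1]-q[1])-(R-1.5),[x,y],loss="soft_l1",f_scale=2)
            print(k,n,len(p),o.x.round(1),abs(o.fun).mean().round(1))
if __name__=="__main__":
    fit(sys.argv[1],eval(sys.argv[2]))
E
python3 look.py 5; python3 rims.py 5 "dict(L=(582,-99),M=(553,-251),S=(435,-441))"
```

```text
[411.5  42.  190.1] 45.93008503014436
top
 cap [585.8 349.1] (586.6, 348.7) 14.3 96.6 [173. 194.]
 cap [582.7 404.9] (582.9, 406.2) 14.2 97.2 [153. 196.]
 cap [529.8 339.5] (530.2, 339.1) 13.9 97.1 [175. 214.]
 cap [520.1 398.9] (520.8, 398.2) 14.5 96.9 [154. 218.]
 cap [471.2 331.1] (470.9, 330.6) 14.1 96.2 [177. 234.]
 cap [464.2 391.9] (463.1, 392.0) 14.5 96.2 [156. 237.]
 hand [ 704.6 -433.7] -99.5 82.0 62.8 [438. 152.]
 hand [715.3  59.7] -95.1 99.1 53.5 [275. 153.]
 hand [463.  -68.3] 165.3 81.6 62.7 [320. 235.]
 hand [ 448.9 -209.9] 158.3 82.8 63.3 [369. 239.]
 hand [ 303.  -442.9] 164.0 81.3 62.6 [453. 287.]
scene
 cap [468.8 390.7] (468.5, 393.1) 15.9 95.5 [416. 160.]
 cap [476.8 330. ] (471.6, 333.8) 17.6 95.1 [403. 164.]
 cap [524.4 398.3] (521.6, 398.3) 16.6 95.7 [426. 167.]
 cap [534.6 339. ] (533.8, 342.2) 17.5 95.7 [414. 171.]
 cap [588.4 403.5] (586.1, 405.7) 14.6 95.3 [438. 176.]
 cap [591.7 347.3] (588.6, 349.9) 16.0 96.1 [425. 179.]
 hand [ 308.6 -441.7] -16.5 76.0 59.9 [185. 191.]
 hand [468.9 -68.3] -14.5 81.5 61.9 [302. 193.]
 hand [ 454.1 -209.4] -22.2 83.2 60.9 [261. 200.]
 hand [ 709.6 -436.9] -98.4 81.9 60.2 [204. 273.]
L top 275 [580.7 -98.9] 1.8
L scene 228 [581.8 -98.1] 2.2
M top 229 [ 552.4 -252.8] 1.9
M scene 196 [ 553.7 -251.8] 2.3
S top 47 [ 431.1 -444.5] 7.0
S scene 30 [ 400.2 -469.1] 1.9
```

View pics/top5.png

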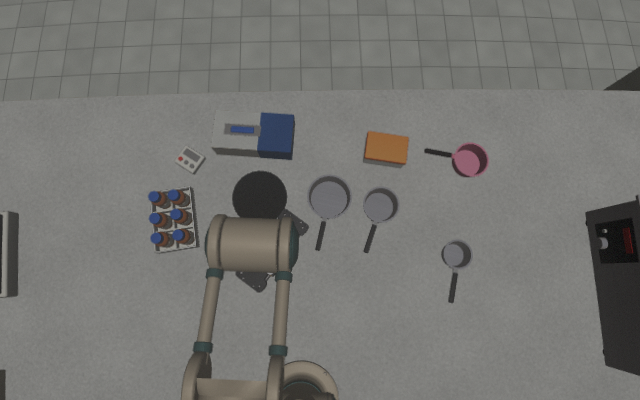

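All six bottles now stand in the rack (150–190, 190–240). The small pan has been knocked to about (400,-469), and the large and medium pans are still in place. Next is the large pan: centre (581,-98.5), handle at 165.4°.

move_arm(
  moves=[
    {"delta_pos":[0.006,-0.01,-0.005],"roll":0.17},
    {"delta_pos":[0.012,-0.02,-0.012],"roll":0.34},
    {"delta_pos":[0.018,-0.03,-0.02],"roll":0.51},
    {"delta_pos":[0.024,-0.04,-0.027],"roll":0.68},
    {"delta_pos":[0.03,-0.05,-0.034],"roll":0.85},
    {"delta_pos":[0.036,-0.06,-0.041],"roll":1.02},
    {"delta_pos":[0.042,-0.07,-0.048],"roll":1.19},
    {"delta_pos":[0.048,-0.08,-0.055],"roll":1.36},
    {"delta_pos":[0.054,-0.09,-0.062],"roll":1.53},
    {"delta_pos":[0.06,-0.1,-0.07],"roll":1.7},
    {"delta_pos":[0.065,-0.11,-0.08],"roll":1.87},
    {"delta_pos":[0.0682,-0.114,-0.08],"roll":1.972},
    {"delta_pos":[0.0682,-0.114,-0.08],"roll":1.972},
    {"delta_pos":[0.0682,-0.114,-0.08],"roll":1.972},
  ],
  fingers=0.04,
)

```text
time_s: 30.58
tool_pos: [479.8, -69.6, 109.8]
tcp_rot: [-88.7, 0.8, -14.4]
force: [-0.3, -0.3, -0.2]
finger_gap: 39.9
```

move_arm(
  moves=[
    {"delta_pos":[0,-0.002,-0.03],"roll":0},
    {"delta_pos":[0,-0.002,-0.055],"roll":0},
    {"delta_pos":[0,-0.002,-0.07],"roll":0},
    {"delta_pos":[0,-0.002,-0.075],"roll":0},
    {"delta_pos":[0,-0.002,-0.075],"roll":0},
  ],
)

```text
time_s: 31.2
tool_pos: [479.9, -71.3, 35.0]
tcp_rot: [-88.7, 0.8, -14.4]
force: [-0.4, 0.2, -0.1]
finger_gap: 39.8
```

move_arm(
  moves=[
    {"delta_pos":[0,0,0],"roll":0},
    {"delta_pos":[0,0,0],"roll":0},
    {"delta_pos":[0,0,0],"roll":0},
    {"delta_pos":[0,0,0],"roll":0},
    {"delta_pos":[0,0,0],"roll":0},
    {"delta_pos":[0,0,0.01],"roll":0},
    {"delta_pos":[0,0,0.025],"roll":0},
    {"delta_pos":[0,0,0.04],"roll":0},
    {"delta_pos":[0,0,0.04],"roll":0},
  ],
  fingers=0.0,
  newtons=55,
)

```text
time_s: 32.33
tool_pos: [480.4, -71.4, 75.8]
tcp_rot: [-88.7, 0.7, -14.4]
force: [1.0, 0.2, -2.7]
finger_gap: 13.4
```

```bash
python3 look.py 6 | grep -v cap
python3 - <<'E'
import cv2
a=cv2.imread("pics/scene6.png")[140:270,220:380]; cv2.imwrite("pics/crop6.png",cv2.resize(a,None,fx=4,fy=4))
E
```

```text
[480.4 -71.4  75.8] 13.360880916116146
top
 hand [ 704.7 -434.2] -99.8 82.0 62.8 [438. 152.]
 hand [715.5  57.8] -94.7 99.1 52.9 [276. 153.]
 hand [ 448.6 -209.9] 158.4 82.6 62.6 [369. 239.]
 hand [ 303.1 -442.7] 163.9 80.8 62.7 [453. 287.]
scene
 hand [ 308.5 -441.3] -16.3 81.8 60.0 [186. 191.]
 hand [ 453.2 -209.3] -21.9 85.4 60.5 [261. 200.]
 hand [ 709.7 -437. ] -98.5 81.9 60.4 [204. 273.]
```

View pics/crop6.png

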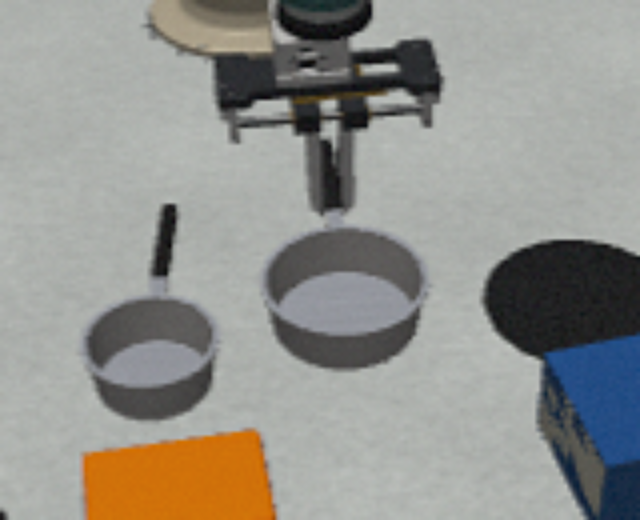

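move_arm(
  moves=[
    {"delta_pos":[0.001,0.015,0.01],"roll":-0.02},
    {"delta_pos":[0.003,0.045,0.01],"roll":-0.05},
    {"delta_pos":[0.005,0.08,0.01],"roll":-0.08},
    {"delta_pos":[0.008,0.12,0.01],"roll":-0.11},
    {"delta_pos":[0.011,0.16,0.01],"roll":-0.14},
    {"delta_pos":[0.013,0.195,0.01],"roll":-0.17},
    {"delta_pos":[0.015,0.22,0.01],"roll":-0.1815},
    {"delta_pos":[0.0154,0.2312,0.01],"roll":-0.1815},
    {"delta_pos":[0.0154,0.2312,0.01],"roll":-0.1815},
    {"delta_pos":[0.0154,0.2312,0.01],"roll":-0.1815},
  ],
)

```text
time_s: 33.67
tool_pos: [494.5, 159.2, 84.3]
tcp_rot: [-88.8, 0.8, -24.8]
force: [-0.1, 0.2, -2.6]
finger_gap: 13.5
```

```bash
cat > rim.py <<'E'
from h import *; import sys
from scipy.optimize import least_squares
"rim of carried pan: args R xguess yguess zmin zmax -> centre and tilt per camera"
R,x,y,z0,z1=map(float,sys.argv[1:6])
o=status.observe(); print(o["tool_pos"].round(1),o["tcp_rot"].round(1),o["finger_gap"],o["force"].round(1))
for n in("top","scene"):
    r,d=snapshot(n); W=cloud(n,d); h=cv2.cvtColor(r,cv2.COLOR_RGB2HSV); save(n+"rim",r)
    D=np.hypot(W[...,0]-x,W[...,1]-y); m=(D>R-9)&(D<R+9)&(W[...,2]>z0)&(W[...,2]<z1)&(h[...,1]<70)&(r.max(-1)>50)
    p=W[m]
    # per-angle highest point = rim
    a=np.degrees(np.arctan2(p[:,1]-y,p[:,0]-x))//8; q=np.array([p[a==k][p[a==k][:,2].argmax()] for k in np.unique(a) if (a==k).sum()>1])
    f=least_squares(lambda c:np.hypot(q[:,0]-c[0],q[:,1]-c[1])-(R-1.5),[x,y],loss="soft_l1",f_scale=2)
    g=least_squares(lambda c:c[0]+c[1]*(q[:,0]-x)+c[2]*(q[:,1]-y)-q[:,2],[q[:,2].mean(),0,0],loss="soft_l1",f_scale=2)
    print(n,len(q),"centre",f.x.round(1),"rim z",g.x[0].round(1),"slope deg",np.degrees(g.x[1:]).round(1),"res",abs(g.fun).mean().round(1))
E
python3 rim.py 65 591 115 60 125
```

```text
[494.5 159.2  84.3] [-88.8   0.8 -24.8] 13.453077623691115 [-0.1  0.2 -2.6]
top 34 centre [588.8 113.6] rim z 95.4 slope deg [-0.5  0.1] res 1.7
scene 46 centre [590.1 114.9] rim z 94.1 slope deg [-0.7  0.7] res 1.1
```

move_arm(
  moves=[
    {"delta_pos":[0.0015,0.001,-0.02],"roll":0},
    {"delta_pos":[0.0015,0.001,-0.035],"roll":0},
    {"delta_pos":[0.0015,0.001,-0.043],"roll":0},
    {"delta_pos":[0.0015,0.001,-0.0455],"roll":0},
    {"delta_pos":[0.0015,0.001,-0.0455],"roll":0},
  ],
)

```text
time_s: 34.4
tool_pos: [496.2, 160.1, 39.6]
tcp_rot: [-88.7, 0.8, -24.9]
force: [-1.3, 0.3, 0.0]
finger_gap: 13.5
```

move_arm(
  moves=[
    {"delta_pos":[0,0,0],"roll":0},
    {"delta_pos":[0,0,0],"roll":0},
    {"delta_pos":[0,0,0],"roll":0},
    {"delta_pos":[0,0,0.03],"roll":0},
    {"delta_pos":[0,0,0.06],"roll":0},
    {"delta_pos":[-0.004,-0.04,0.09],"roll":0.01},
    {"delta_pos":[-0.007,-0.09,0.09],"roll":0.02},
    {"delta_pos":[-0.011,-0.14,0.09],"roll":0.03},
    {"delta_pos":[-0.015,-0.19,0.09],"roll":0.047},
    {"delta_pos":[-0.019,-0.24,0.09],"roll":0.047},
    {"delta_pos":[-0.022,-0.29,0.085],"roll":0.047},
    {"delta_pos":[-0.027,-0.34,0.08],"roll":0.047},
    {"delta_pos":[-0.0293,-0.3773,0.07],"roll":0.047},
    {"delta_pos":[-0.0293,-0.3773,0.07],"roll":0.047},
    {"delta_pos":[-0.0293,-0.3773,0.07],"roll":0.047},
  ],
  fingers=0.04,
)

```text
time_s: 36.28
tool_pos: [466.8, -216.6, 109.6]
tcp_rot: [-88.7, 0.8, -22.2]
force: [-0.1, -0.4, -0.2]
finger_gap: 40.2
```

```bash
python3 look.py 7 | grep -v cap; python3 rims.py 7 "dict(L=(591,115),M=(553,-251))"
```

```text
[ 466.8 -216.6  109.6] 40.19404493395842
top
 hand [ 704.7 -433.8] -99.4 81.6 62.8 [438. 152.]
 hand [715.4  58.9] -94.8 94.0 52.7 [276. 153.]
 hand [479.9 165.5] 155.2 84.7 65.5 [239. 231.]
 hand [ 302.4 -442.7] 163.8 81.1 63.0 [453. 287.]
scene
 hand [485.7 166.4] -24.0 81.4 65.8 [365. 181.]
 hand [ 309.2 -441.7] -16.6 79.6 60.4 [185. 191.]
 hand [ 454.1 -209.3] -22.2 82.0 60.6 [261. 200.]
 hand [ 709.7 -436.7] -98.7 82.3 60.3 [204. 273.]
L top 150 [589.5 114.7] 1.8
L scene 172 [591.5 115.1] 2.0
M top 62 [ 553.1 -252.1] 1.6
M scene 194 [ 553.3 -251.5] 2.2
```

move_arm(
  moves=[
    {"delta_pos":[0,-0.0005,-0.03],"roll":0},
    {"delta_pos":[0,-0.0005,-0.055],"roll":0},
    {"delta_pos":[0,-0.0005,-0.07],"roll":0},
    {"delta_pos":[0,-0.0005,-0.0745],"roll":0},
    {"delta_pos":[0,-0.0005,-0.0745],"roll":0},
  ],
)

```text
time_s: 37.0
tool_pos: [467.4, -216.4, 35.7]
tcp_rot: [-88.7, 0.8, -22.1]
force: [-1.2, 0.2, 0.6]
finger_gap: 40.0
```

move_arm(
  moves=[
    {"delta_pos":[0,0,0],"roll":0},
    {"delta_pos":[0,0,0],"roll":0},
    {"delta_pos":[0,0,0],"roll":0},
    {"delta_pos":[0,0,0],"roll":0},
    {"delta_pos":[0,0,0],"roll":0},
    {"delta_pos":[0,0,0.01],"roll":0},
    {"delta_pos":[0,0,0.03],"roll":0},
    {"delta_pos":[0,0,0.055],"roll":0},
    {"delta_pos":[0,0,0.08],"roll":0},
    {"delta_pos":[0,0,0.095],"roll":0},
    {"delta_pos":[0,0,0.095],"roll":0},
  ],
  fingers=0.0,
  newtons=55,
)

```text
time_s: 38.38
tool_pos: [468.0, -216.7, 131.6]
tcp_rot: [-88.7, 0.7, -22.1]
force: [0.9, 0.4, -1.8]
finger_gap: 13.3
```

move_arm(
  moves=[
    {"delta_pos":[0.001,0.015,0],"roll":0.02},
    {"delta_pos":[0.004,0.045,0],"roll":0.07},
    {"delta_pos":[0.008,0.085,0],"roll":0.14},
    {"delta_pos":[0.013,0.13,0],"roll":0.22},
    {"delta_pos":[0.017,0.175,0],"roll":0.31},
    {"delta_pos":[0.022,0.22,0],"roll":0.4},
    {"delta_pos":[0.026,0.265,0],"roll":0.48},
    {"delta_pos":[0.029,0.295,0],"roll":0.53},
    {"delta_pos":[0.031,0.3156,0],"roll":0.56},
    {"delta_pos":[0.031,0.3156,0],"roll":0.56},
    {"delta_pos":[0.031,0.3156,0],"roll":0.56},
  ],
)

```text
time_s: 39.75
tool_pos: [498.1, 98.7, 130.9]
tcp_rot: [-88.7, 0.8, 10.0]
force: [0.3, -0.3, -2.0]
finger_gap: 13.6
```

```bash
python3 rim.py 53 590.5 115 125 165
python3 - <<'E'
import cv2
a=cv2.imread("pics/scenerim.png")[100:260,280:480]; cv2.imwrite("pics/crop8.png",cv2.resize(a,None,fx=3,fy=3))
E
```

```text
[498.1  98.7 130.9] [-88.7   0.8  10. ] 13.598879973656688 [ 0.3 -0.3 -2. ]
top 9 centre [589.3 110.9] rim z 139.4 slope deg [-0.9 -2.6] res 1.1
scene 45 centre [589.6 112.2] rim z 140.8 slope deg [-0.9 -0.1] res 1.1
```

View pics/crop8.png

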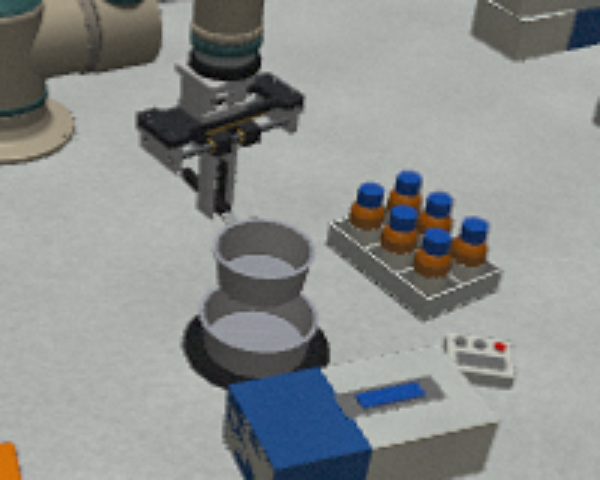

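The medium pan hangs level above the large one, which sits on the mat at (260,330) in the crop. It's about 3 mm low in y, so I'll correct for that and lower it.

move_arm(
  moves=[
    {"delta_pos":[0.001,0.0025,-0.015],"roll":0},
    {"delta_pos":[0.001,0.0025,-0.035],"roll":0},
    {"delta_pos":[0.001,0.0025,-0.055],"roll":0},
    {"delta_pos":[0.001,0.0025,-0.07],"roll":0},
    {"delta_pos":[0.001,0.0025,-0.08],"roll":0},
    {"delta_pos":[0.001,0.0025,-0.086],"roll":0},
    {"delta_pos":[0.001,0.0025,-0.088],"roll":0},
    {"delta_pos":[0.001,0.0025,-0.088],"roll":0},
  ],
)

```text
time_s: 40.85
tool_pos: [499.9, 100.7, 43.7]
tcp_rot: [-88.7, 0.7, 9.9]
force: [0.4, 0.2, -0.9]
finger_gap: 13.5
```

move_arm(
  moves=[
    {"delta_pos":[0,0,-0.001],"roll":0},
    {"delta_pos":[0,0,-0.0015],"roll":0},
  ],
)

```text
time_s: 41.1
tool_pos: [499.9, 100.8, 42.8]
tcp_rot: [-88.7, 0.6, 9.9]
force: [-3.0, -0.1, 5.9]
finger_gap: 13.4
```

move_arm(
  moves=[
    {"delta_pos":[0,0,0],"roll":0},
    {"delta_pos":[0,0,0],"roll":0},
    {"delta_pos":[0,0,0],"roll":0},
    {"delta_pos":[0,0,0.03],"roll":0},
    {"delta_pos":[0,0,0.06],"roll":0},
    {"delta_pos":[-0.01,-0.04,0.09],"roll":-0.1},
    {"delta_pos":[-0.03,-0.09,0.1],"roll":-0.27},
    {"delta_pos":[-0.05,-0.14,0.1],"roll":-0.44},
    {"delta_pos":[-0.07,-0.19,0.1],"roll":-0.61},
    {"delta_pos":[-0.09,-0.24,0.1],"roll":-0.78},
    {"delta_pos":[-0.11,-0.29,0.1],"roll":-0.95},
    {"delta_pos":[-0.12,-0.34,0.1],"roll":-1.12},
    {"delta_pos":[-0.13,-0.39,0.1],"roll":-1.29},
    {"delta_pos":[-0.14,-0.43,0.1],"roll":-1.46},
    {"delta_pos":[-0.14,-0.43,0.1],"roll":-1.46},
    {"delta_pos":[-0.14,-0.43,0.1],"roll":-1.46},
  ],
  fingers=0.036,
)

```text
time_s: 43.1
tool_pos: [359.7, -328.4, 142.5]
tcp_rot: [-88.7, 0.7, -73.7]
force: [-0.3, -0.2, -0.2]
finger_gap: 35.8
```

```bash
python3 look.py 9 | grep -v cap; python3 rims.py 9 "dict(L=(591,115),M=(590,115),S=(400,-470))"
```

```text
[ 359.7 -328.4  142.5] 35.81509060273469
top
 hand [ 704.7 -433.9] -99.5 81.7 62.6 [438. 152.]
 hand [715.4  58.9] -95.0 96.3 53.7 [276. 153.]
 hand [479.8 165.5] 155.2 84.7 66.0 [239. 231.]
 hand [483.2  96. ] -170.6 84.4 69.3 [263. 229.]
scene
 hand [485.9 166.3] -24.0 83.6 65.4 [365. 181.]
 hand [488.7  96.2] 9.0 83.7 67.5 [348. 185.]
 hand [ 307.9 -441.5] -16.5 78.4 59.8 [185. 191.]
 hand [ 709.5 -437.3] -97.8 81.5 60.3 [204. 273.]
L top 142 [590.  114.1] 1.9
L scene 140 [590.5 115.1] 4.0
M top 193 [594.6 117.6] 8.2
M scene 205 [593.9 114.9] 6.5
S top 43 [ 397.5 -472.5] 1.6
S scene 144 [ 398.7 -470.9] 2.5
```

move_arm(
  moves=[
    {"delta_pos":[-0.003,-0.009,-0.003],"roll":-0.17},
    {"delta_pos":[-0.006,-0.018,-0.006],"roll":-0.34},
    {"delta_pos":[-0.009,-0.027,-0.009],"roll":-0.51},
    {"delta_pos":[-0.012,-0.036,-0.012],"roll":-0.68},
    {"delta_pos":[-0.015,-0.045,-0.015],"roll":-0.85},
    {"delta_pos":[-0.018,-0.054,-0.018],"roll":-1.02},
    {"delta_pos":[-0.021,-0.063,-0.021],"roll":-1.19},
    {"delta_pos":[-0.024,-0.072,-0.024],"roll":-1.36},
    {"delta_pos":[-0.027,-0.081,-0.027],"roll":-1.53},
    {"delta_pos":[-0.03,-0.09,-0.03],"roll":-1.7},
    {"delta_pos":[-0.034,-0.1,-0.032],"roll":-1.87},
    {"delta_pos":[-0.037,-0.11,-0.032],"roll":-2.04},
    {"delta_pos":[-0.0389,-0.1187,-0.032],"roll":-2.148},
    {"delta_pos":[-0.0389,-0.1187,-0.032],"roll":-2.148},
    {"delta_pos":[-0.0389,-0.1187,-0.032],"roll":-2.148},
  ],
)

```text
time_s: 45.08
tool_pos: [321.5, -445.5, 110.7]
tcp_rot: [-88.8, 0.7, 163.5]
force: [0.2, -0.9, -0.1]
finger_gap: 36.0
```

```bash
python3 look.py 10 | grep -v cap; python3 rims.py 10 "dict(S=(398.5,-471))"
```

```text
[ 321.5 -445.5  110.7] 36.02110276042584
top
 hand [ 704.9 -434.3] -99.4 80.6 62.1 [438. 152.]
 hand [715.3  57.3] -94.9 96.4 52.4 [276. 153.]
 hand [480.1 165.4] 155.2 84.8 65.7 [239. 231.]
 hand [483.1  95.8] -170.5 83.4 69.7 [263. 229.]
 hand [ 280.6 -436.5] 161.0 36.5 65.2 [452. 295.]
scene
 hand [485.4 166.5] -24.2 81.8 64.7 [365. 181.]
 hand [488.   96.1] 8.6 83.8 68.2 [347. 185.]
 hand [ 308.8 -441.6] -16.4 77.4 59.9 [185. 191.]
 hand [ 709.5 -437.1] -98.1 82.1 60.1 [204. 273.]
S top 146 [ 397.1 -471.9] 1.8
S scene 145 [ 398.2 -470.5] 2.5
```

move_arm(
  moves=[
    {"delta_pos":[-0.001,-0.0015,-0.03],"roll":0},
    {"delta_pos":[-0.001,-0.0015,-0.055],"roll":0},
    {"delta_pos":[-0.001,-0.0015,-0.07],"roll":0},
    {"delta_pos":[-0.001,-0.0015,-0.0755],"roll":0},
    {"delta_pos":[-0.001,-0.0015,-0.0755],"roll":0},
  ],
)

```text
time_s: 45.8
tool_pos: [320.5, -447.4, 35.4]
tcp_rot: [-88.8, 0.7, 163.4]
force: [0.3, 0.2, 0.3]
finger_gap: 36.0
```

move_arm(
  moves=[
    {"delta_pos":[0,0,0],"roll":0},
    {"delta_pos":[0,0,0],"roll":0},
    {"delta_pos":[0,0,0],"roll":0},
    {"delta_pos":[0,0,0],"roll":0},
    {"delta_pos":[0,0,0],"roll":0},
    {"delta_pos":[0,0,0.01],"roll":0},
    {"delta_pos":[0,0,0.03],"roll":0},
    {"delta_pos":[0,0,0.055],"roll":0},
    {"delta_pos":[0,0,0.08],"roll":0},
    {"delta_pos":[0,0,0.1],"roll":0},
    {"delta_pos":[0,0,0.1],"roll":0},
  ],
  fingers=0.0,
  newtons=55,
)

```text
time_s: 47.18
tool_pos: [321.1, -448.1, 136.9]
tcp_rot: [-88.6, 0.8, 163.4]
force: [0.4, -0.7, -0.7]
finger_gap: 13.6
```

move_arm(
  moves=[
    {"delta_pos":[0.006,0.015,0],"roll":0.02},
    {"delta_pos":[0.019,0.045,0],"roll":0.08},
    {"delta_pos":[0.036,0.085,0],"roll":0.17},
    {"delta_pos":[0.055,0.13,0],"roll":0.26},
    {"delta_pos":[0.074,0.175,0],"roll":0.36},
    {"delta_pos":[0.092,0.22,0],"roll":0.46},
    {"delta_pos":[0.111,0.265,0],"roll":0.56},
    {"delta_pos":[0.13,0.31,0],"roll":0.66},
    {"delta_pos":[0.149,0.355,0],"roll":0.76},
    {"delta_pos":[0.168,0.4,0],"roll":0.86},
    {"delta_pos":[0.185,0.44,0],"roll":0.95},
    {"delta_pos":[0.199,0.475,0],"roll":1.02},
    {"delta_pos":[0.209,0.498,0],"roll":1.058},
    {"delta_pos":[0.212,0.505,0],"roll":1.058},
    {"delta_pos":[0.212,0.505,0],"roll":1.058},
    {"delta_pos":[0.212,0.505,0],"roll":1.058},
  ],
)

```text
time_s: 49.18
tool_pos: [532.2, 56.2, 136.6]
tcp_rot: [-88.7, 0.8, -136.0]
force: [0.1, 0.2, -1.0]
finger_gap: 13.2
```

```bash
python3 rim.py 42 592 114 125 170
python3 - <<'E'
import cv2, numpy as np
a=cv2.imread("pics/scenerim.png")[100:260,280:480]; b=cv2.imread("pics/toprim.png")[130:290,180:360]
cv2.imwrite("pics/crop11.png",np.hstack([cv2.resize(a,(500,400)),cv2.resize(b,(300,267))if 0 else cv2.copyMakeBorder(cv2.resize(b,(300,267)),0,133,0,0,0)]))
E
```

```text
[532.2  56.2 136.6] [ -88.7    0.8 -136. ] 13.220738222987723 [ 0.1  0.2 -1. ]Traceback (most recent call last):
  File "rim.py", line 12, in <module>
    f=least_squares(lambda c:np.hypot(q[:,0]-c[0],q[:,1]-c[1])-(R-1.5),[x,y],loss="soft_l1",f_scale=2)
    return func(*args, **kwargs)
    vector_fun = VectorFunction(
        fun_wrapped,
    ...<6 lines>...
        workers=workers
    )
    self._update_fun()
    ~~~~~~~~~~~~~~~~^^
    self.f = self.fun_wrapped(xp_copy(self.x))
             ~~~~~~~~~~~~~~~~^^^^^^^^^^^^^^^^^
    return np.atleast_1d(self.fun(x))
                         ~~~~~~~~^^^
    return self.f(x, *self.args, **self.kwargs)
           ~~~~~~^^^^^^^^^^^^^^^^^^^^^^^^^^^^^^
  File "rim.py", line 12, in <lambda>
    f=least_squares(lambda c:np.hypot(q[:,0]-c[0],q[:,1]-c[1])-(R-1.5),[x,y],loss="soft_l1",f_scale=2)
                                      ~^^^^^
IndexError: too many indices for array: array is 1-dimensional, but 2 were indexed
```

View pics/crop11.png

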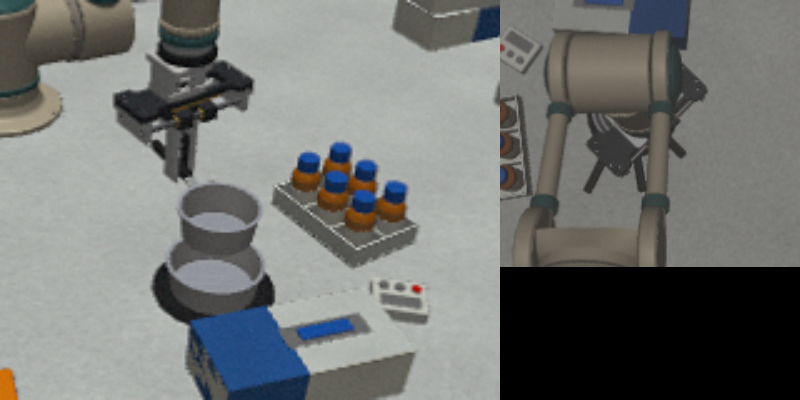

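The small pan is held level above the nest at (219,215), but the arm hides it from the top camera. I'll measure with the scene camera only, and take the medium pan's rim from the earlier clear frames.

```bash
sed -i 's/    p=W\[m\]$/    p=W[m]\n    if len(p)<40: print(n,"hidden"); continue/' rim.py; python3 rim.py 42 592 114 125 170
python3 - <<'E'
from h import *
from scipy.optimize import least_squares
for n in("top","scene"):
    z=np.load(n+"10.npz"); W=cloud(n,z["d"]); x,y=592,114; D=np.hypot(W[...,0]-x,W[...,1]-y)
    for R,lo,hi in((53,45,60),(65,40,55)):
        m=(D>R-8)&(D<R+6)&(W[...,2]>lo)&(W[...,2]<hi)&(z["r"].max(-1)>50); p=W[m]
        a=np.degrees(np.arctan2(p[:,1]-y,p[:,0]-x))//8; q=np.array([p[a==k][p[a==k][:,2].argmax()] for k in np.unique(a) if (a==k).sum()>1])
        f=least_squares(lambda c:np.hypot(q[:,0]-c[0],q[:,1]-c[1])-(R-1.5),[x,y],loss="soft_l1",f_scale=2)
        g=least_squares(lambda c:c[0]+c[1]*(q[:,0]-x)+c[2]*(q[:,1]-y)-q[:,2],[q[:,2].mean(),0,0],loss="soft_l1",f_scale=2)
        print(n,R,len(q),f.x.round(1),g.x[0].round(1),np.degrees(g.x[1:]).round(1),abs(f.fun).mean().round(1))
E
```

```text
[532.4  56.1 136.7] [ -88.7    0.8 -136. ] 13.445111020566129 [ 0.8  0.3 -2.1]
top hidden
scene 44 centre [592.4 110.2] rim z 146.7 slope deg [ 1.1 -0.8] res 1.0
top 53 46 [591.1 114.9] 55.1 [0.2 0.2] 1.8
top 65 45 [589.9 115.2] 52.6 [ 0.2 -0.1] 1.7
scene 53 43 [591.3 115.5] 53.4 [0.4 0.2] 2.1
scene 65 45 [591.8 114.7] 51.1 [-0.1  0.1] 2.4
```

move_arm(
  moves=[
    {"delta_pos":[-0.001,0.0045,-0.01],"roll":0},
    {"delta_pos":[-0.001,0.0045,-0.03],"roll":0},
    {"delta_pos":[-0.001,0.0045,-0.05],"roll":0},
    {"delta_pos":[-0.001,0.0045,-0.068],"roll":0},
    {"delta_pos":[-0.001,0.0045,-0.08],"roll":0},
    {"delta_pos":[-0.001,0.0045,-0.088],"roll":0},
    {"delta_pos":[-0.001,0.0045,-0.091],"roll":0},
    {"delta_pos":[-0.001,0.0045,-0.0915],"roll":0},
    {"delta_pos":[-0.001,0.0045,-0.0915],"roll":0},
  ],
)

```text
time_s: 50.45
tool_pos: [531.9, 60.6, 46.0]
tcp_rot: [-88.6, 0.8, -136.0]
force: [-1.1, -0.3, 1.7]
finger_gap: 13.2
```

move_arm(
  moves=[
    {"delta_pos":[0,0,0],"roll":0},
    {"delta_pos":[0,0,0],"roll":0},
    {"delta_pos":[0,0,0],"roll":0},
    {"delta_pos":[0,0,0.02],"roll":0},
    {"delta_pos":[0,0,0.05],"roll":0},
    {"delta_pos":[0,0,0.09],"roll":0},
    {"delta_pos":[-0.03,-0.04,0.12],"roll":0},
    {"delta_pos":[-0.06,-0.09,0.13],"roll":0},
    {"delta_pos":[-0.09,-0.14,0.13],"roll":0},
    {"delta_pos":[-0.12,-0.19,0.13],"roll":0},
    {"delta_pos":[-0.15,-0.24,0.13],"roll":0},
    {"delta_pos":[-0.17,-0.29,0.13],"roll":0},
    {"delta_pos":[-0.19,-0.34,0.13],"roll":0},
    {"delta_pos":[-0.2,-0.39,0.13],"roll":0},
    {"delta_pos":[-0.2,-0.39,0.13],"roll":0},
    {"delta_pos":[-0.2,-0.39,0.13],"roll":0},
  ],
  fingers=0.03,
)

```text
time_s: 52.45
tool_pos: [331.7, -328.7, 175.7]
tcp_rot: [-88.7, 0.9, -136.0]
force: [-0.2, -0.0, 0.2]
finger_gap: 29.5
```

```bash
python3 look.py 12
python3 - <<'E'
from h import *
from scipy.optimize import least_squares
for n in("top","scene"):
    z=np.load(n+"12.npz"); W=cloud(n,z["d"]); x,y=591,115; D=np.hypot(W[...,0]-x,W[...,1]-y)
    for R,lo,hi in((42,50,62),(53,45,60),(65,40,55)):
        m=(D>R-6)&(D<R+5)&(W[...,2]>lo)&(W[...,2]<hi)&(z["r"].max(-1)>50); p=W[m]
        a=np.degrees(np.arctan2(p[:,1]-y,p[:,0]-x))//8; q=np.array([p[a==k][p[a==k][:,2].argmax()] for k in np.unique(a) if (a==k).sum()>1])
        f=least_squares(lambda c:np.hypot(q[:,0]-c[0],q[:,1]-c[1])-(R-1.5),[x,y],loss="soft_l1",f_scale=2)
        g=least_squares(lambda c:c[0]+c[1]*(q[:,0]-x)+c[2]*(q[:,1]-y)-q[:,2],[q[:,2].mean(),0,0],loss="soft_l1",f_scale=2)
        print(n,R,len(q),f.x.round(1),g.x[0].round(1),np.degrees(g.x[1:]).round(1),abs(f.fun).mean().round(1))
a=cv2.imread("pics/scene12.png")[130:270,280:480]; b=cv2.imread("pics/top12.png")[140:280,130:330]
cv2.imwrite("pics/crop12.png",np.hstack([cv2.resize(a,(400,280)),cv2.resize(b,(400,280))]))
E
```

```text
[ 331.7 -328.7  175.7] 29.499467788662535
top
 cap [585.7 348.9] (586.0, 349.2) 14.1 97.1 [173. 194.]
 cap [582.7 404.6] (582.4, 404.4) 13.9 97.4 [153. 196.]
 cap [529.8 339.5] (530.2, 339.6) 13.7 96.9 [175. 214.]
 cap [520.1 399. ] (520.3, 399.3) 13.8 96.6 [154. 218.]
 cap [471.1 331. ] (471.5, 331.2) 14.2 97.1 [177. 234.]
 cap [463.9 391.8] (464.2, 392.5) 14.1 96.8 [156. 238.]
 hand [ 704.7 -434.1] -99.8 80.9 62.8 [438. 152.]
 hand [715.2  57.3] 85.3 94.9 54.9 [276. 153.]
 hand [526.9  54.6] -136.6 69.3 70.9 [277. 214.]
 hand [479.7 165.5] 155.2 84.5 65.6 [239. 231.]
 hand [483.3  95.8] -170.2 83.7 69.3 [263. 229.]
scene
 cap [469.6 390.2] (467.5, 393.7) 16.4 94.6 [416. 160.]
 cap [476.9 330.1] (473.8, 333.1) 17.3 95.6 [403. 164.]
 cap [525.2 397.4] (522.6, 399.6) 16.1 96.1 [426. 167.]
 cap [535.3 338.3] (533.9, 341.4) 16.7 95.7 [414. 171.]
 cap [588.6 403.9] (586.8, 407.3) 16.5 95.5 [438. 176.]
 cap [590.7 348.2] (588.4, 350.5) 16.3 95.2 [425. 179.]
 hand [485.4 166.6] -24.4 84.5 65.5 [365. 181.]
 hand [488.7  96.2] 9.1 83.4 67.9 [348. 185.]
 hand [524.6  49.1] 44.4 79.9 69.2 [340. 193.]
 hand [ 709.7 -436.1] -97.6 82.1 60.4 [205. 273.]
top 42 46 [589.6 114.4] 58.1 [-0.2  0.2] 1.7
top 53 44 [590.1 114.2] 55.4 [1.1 0. ] 2.0
top 65 43 [591.2 114.6] 52.6 [-0.   0.3] 1.7
scene 42 40 [590.3 114.9] 56.3 [-0.2 -0.4] 2.1
scene 53 41 [591.6 116.3] 53.9 [-1.   0.1] 1.9
scene 65 42 [591.2 115.3] 50.8 [0.2 0.5] 1.8
```

View pics/crop12.png

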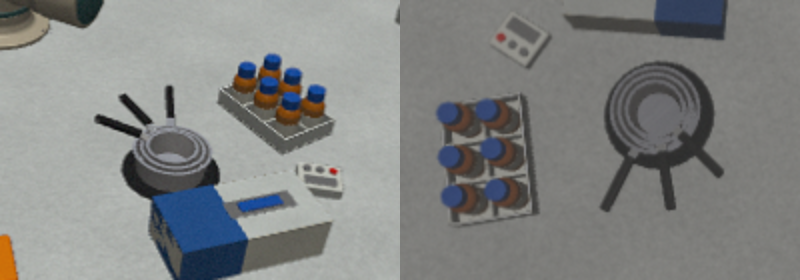

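The nest is concentric at (658,112) in the crop, with rims stepping up about 3 mm each. Handles are at about 155°, 189.5° and 224°, and all six bottles stand upright in the rack. I'm handing in the job.

```bash
python3 -c "
from h import *
print(ticket.close_job())"
```

```text
the job is handed in; nothing more can be done
None
```

I handed in the job at about 52 s of the 210 s allowed, with every final check passing; `close_job` itself gave no verdict.

- **Bottles:** All four warm bottles now stand in the empty rack cells next to the two stored ones. In the last pictures all six caps are at the same height, about 96 mm. The stored bottles show no measurable movement, and I never went near the bystanders.
- **Pans:** The three pans are nested on the mat. Their axes agree within about 2 mm of each other and of the mat. The rims step up about 3 mm each, as they should if each sits on the floor of the one below, and measured tilt was about 1° or less.
- **Handles:** They point at about 155°, 189.5° and 224°, so neighbours are about 34° apart and the whole fan spans about 69°.
- **Disturbances:** The small pan was knocked a few centimetres during the run, so I measured it again before picking it up. I saw no grip slip.
- **Disagreements:** The two cameras differed by about 2 mm. One stored bottle, and the warm bottle in the cell beside it, read up to about 5 mm apart in x between the two cameras. That warm bottle (B) stands up to 5 mm off its cell's centre, which is within the 6 mm of play.

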